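# Clear the kitchenette organiser, nest the draining insert, put everything back

### The arm

A 7-joint arm with a two-finger parallel gripper is mounted at the origin on the work surface. World frame = base frame: x ahead of the robot, y to its left, z up, the work surface at z = 0. Lengths are in m, angles in rad, forces in N, time in s.
With the tool pointing down it reaches from about 0.425 to 0.925 m from the base axis. Payload 6.8 kg.
Tool frame: the origin (TCP) lies at the very end of the fingers, on their centre line; the grasp point (between the pads) lies r.grip_depth behind it (r.grip_depth is the distance from the TCP to the grasp point, in m); z points along the fingers, x is the direction in which the jaws open and shut, and the axes are right-handed (so a half turn about z gives the same grasp; the last joint's range is limited). The gripper opens to 85 mm and grips with 20 to 120 N. Pads are 22 mm wide; open, the fingers measure 114 mm over their backs; the gripper's body (76 mm by 85 mm) begins 54 mm behind the grasp point. The pads swing forward as they close: fully open they stand 13 mm farther back than shut.
Start: joints at [1.204, 0.477, 0.022, 1.555, -0.011, 1.109, -0.083], TCP at [0.173, -0.653, 0.231] pointing down, gripper open.
Joint ranges: [-2.96, 2.96], [-0.34, 2.1], [-1.41, 1.46], [0.24, 2.44], [-1.37, 4.51], [0.17, 1.92], [-2.96, 2.96]. Speed limits (rad/s): [2.39, 2.39, 3.14, 3.14, 3.14, 3.14, 3.14].

### API

Orientations are given as a rotation vector (axis times angle).
In Python, from bench import readout, grab_frame, workorder, r gives the robot as it stands.
- The arm moves only by the shell command python3 -m handwheel 'ROWS' [FORCE]. ROWS is text: rows parted by semicolons, each of 7 numbers parted by spaces: the shift along the tool's x, y, z in mm, then the turn, a rotation vector about the tool's x, y, z in degrees, then the finger opening in mm, from 0 to 85.4. A call has 1 to 12 rows; each row is the pose to reach, as a shift and turn from the pose commanded when the call began, along the tool's axes at that moment; what a row does not reach only later rows make up. A row lasts 1/8 s, in which the tool goes at most 62.5 mm and 10.7 degrees, less where a joint would pass 70% of its speed; a pose out of reach is approached as far as the arm can. A call with a gripper value outside its range is refused whole. The fingers move at their own pace and stop on an object; FORCE is the grip in N (left out, the last holds). Time passes only in rows, so rows that repeat a pose let the fingers close. It gives the time, the measured TCP pose, the force and the opening at its end, in the units of the state.
- readout.get_obs(): the state, without advancing time (a new reading comes with each control period).
- grab_frame(name): name is "scene" or "side" or "wrist"; returns a dict with "pixels" (420x560x3 uint8, red, green, blue), "fx", "fy", "cx", "cy" (pixels), "rvec" (rotation vector, rad) and "tvec" (3), from world to camera coordinates, as OpenCV has them. Camera axes: x right, y down, z forward; pixel columns grow to the right and rows downward; lengths in m; the calibration is good to about 2 mm. A picture is of the moment at which its call begins. There is no depth.
- workorder.hand_in(): hands the job in, once; it reports no verdict.
The state is a dict: "clock": time; "joints": joint angles; "qvel": joint speeds; "tau": joint torques, N m; "tcp_pos": TCP position; "orientation": TCP orientation; "contact_force": force on the tool from outside, world axes, zero at the start; "moment": the same for the moment, N m; "grip_width": finger opening in m.
Only numpy, scipy, OpenCV 4.12 (cv2) and the standard library are available. Lean on these libraries where they do the work, as an engineer would, in place of code of your own. Each camera call takes 0.05 s, during which the arm holds its last target.

### The job

Move the square tin, the tumbler and the soap bottle from the organiser onto the plywood board, so that all three stand there together; then fetch the white draining insert from behind where they stood and nest it, turned to match, fully down in the dark drip tray. After that put the tin, the tumbler and the bottle back upright, each in the middle of its own cork pad (tin on the square, tumbler on the round, bottle on the six-sided pad), with the insert still in the tray. Set everything down gently instead of dropping it, keep the three standing things from tipping over, and leave the little white bowl in front of the organiser where it is.

Things in the scene. Friction and masses are not known exactly. Their poses are not given: they have to be found in the camera images.
- tin: Square metal tin, 58 x 58 mm body with a 60 x 60 mm lid (rounded edges) from 100 to 124 mm, total height 124 mm, 0.21 to 0.42 kg, loose. Origin: centre of its underside; z up, x and y normal to its sides. It starts on the square pad.
- tumbler: Closed grey travel tumbler, round, radius 29 mm at the foot widening to 32 mm at 50 mm height, straight from there to 130 mm, flat lid on top at 134 mm; 0.17 to 0.35 kg, loose. Origin: centre of its underside, z up. It starts on the round pad.
- soap: White round soap bottle: body radius 31 mm up to 85 mm, shoulder up to 105 mm, then a grey cylindrical cap of radius 14 mm from 105 to 145 mm (its top); 0.22 to 0.45 kg, loose. Can be lifted by the cap. Origin: centre of its underside, z up. It starts on the six-sided pad.
- insert: Loose white draining insert, an open tray 130 (x) by 84 mm (y), its two +x corners cut at 45 deg (28 mm legs); walls 28 mm high, 4 mm thick, floor 4 mm. Central upright grip fin: 60 mm along x, 12 mm thick, top 64 mm above the underside; 0.13-0.25 kg. Origin: centre of the rectangle, underside. Starts on the wooden organiser (12 mm high, far ledge 12 mm more), behind the tin, tumbler and bottle.
- drip_tray: Dark grey tray fixed to the counter, the insert's outline but larger: 152 (x) by 106 mm (y) outside, its two +x corners cut at 45 deg; walls 22 mm high, 4 mm thick, floor 4 mm. The insert goes in only with both x axes pointing the same way, 7 mm play all round; nested, its underside is 4 mm above the tray's. Origin: centre of the rectangle, underside.
- board: Plain plywood board fixed on the counter, the side area: 300 mm (x) by 130 mm (y), 12 mm thick. Origin: centre of its underside, so its top is 12 mm above the origin. It lies on one side of the organiser, left or right, and the drip tray on the other.
- pad_square: Square cork pad, 84 x 84 mm, 4 mm thick, fixed on the organiser: the tin's place. Origin: centre of its underside; its top is 4 mm above.
- pad_round: Round cork pad, 84 mm across, 4 mm thick, fixed on the organiser: the tumbler's place. Origin: centre of its underside; its top is 4 mm above.
- pad_hex: Six-sided cork pad, 80 mm across flats, 4 mm thick, fixed on the organiser: the soap bottle's place. Origin: centre of its underside; its top is 4 mm above. The three pads stand in a row, about 108 mm apart, in chance order.
- bowl: Small white ceramic bowl, 70 mm across, 38 mm high, loose, standing in front of the organiser on the robot's side: a bystander to be left alone. Origin: centre of its underside.
Mind the look-alikes: they are no part of the job. Leave any purple or red look-alike of the tumbler alone.

How it is judged:
On the way, in this order (a step that is already met when the one before it is completed fails the run):
1. the tin, the tumbler and the bottle all stand released on the board (x of tin in the frame of board between -0.135 and 0.135 m and y of tin in the frame of board between -0.055 and 0.055 m and z of tin in the frame of board between 0.008 and 0.016 m and angle between each of tin, tumbler, soap's own z axis and vertical below 0.1 rad and linear speed of each of tin, tumbler, soap below 0.03 m/s and contact force between the fingers and tin below 0.1 N and x of tumbler in the frame of board between -0.135 and 0.135 m and y of tumbler in the frame of board between -0.055 and 0.055 m and z of tumbler in the frame of board between 0.008 and 0.016 m and contact force between the fingers and tumbler below 0.1 N and x of soap in the frame of board between -0.135 and 0.135 m and y of soap in the frame of board between -0.055 and 0.055 m and z of soap in the frame of board between 0.008 and 0.016 m and contact force between the fingers and soap below 0.1 N), for 0.2 s.
2. while those three stand on the board, the insert is nested fully down in the drip tray and released (all of step 1 and x of insert in the frame of drip_tray between -0.01 and 0.01 m and y of insert in the frame of drip_tray between -0.01 and 0.01 m and z of insert in the frame of drip_tray between 0.001 and 0.008 m and angle between the x axis of insert and the x axis of drip_tray, either way round below 0.2 rad and angle between insert's own z axis and vertical below 0.07 rad and linear speed of insert below 0.02 m/s and contact force between the fingers and insert below 0.1 N), for 0.2 s.
At the end, for the whole second after the job is handed in: The insert lies flat and fully down in the drip tray (within 10 mm and 0.2 rad of it, underside no more than 8 mm above the tray's), and the tin, tumbler and bottle stand upright on the square, round and six-sided pad, each within 15 mm of the pad's centre; all released and at rest (x of insert in the frame of drip_tray between -0.01 and 0.01 m and y of insert in the frame of drip_tray between -0.01 and 0.01 m and z of insert in the frame of drip_tray between 0.001 and 0.008 m and angle between the x axis of insert and the x axis of drip_tray, either way round below 0.2 rad and angle between insert's own z axis and vertical below 0.07 rad and linear speed of each of insert, tin, tumbler, soap below 0.02 m/s and contact force between the fingers and insert below 0.1 N and horizontal distance between tin and pad_square below 0.015 m and z of tin in the frame of pad_square between 0.001 and 0.008 m and angle between each of tin, tumbler, soap's own z axis and vertical below 0.1 rad and contact force between the fingers and tin below 0.1 N and horizontal distance between tumbler and pad_round below 0.015 m and z of tumbler in the frame of pad_round between 0.001 and 0.008 m and contact force between the fingers and tumbler below 0.1 N and horizontal distance between soap and pad_hex below 0.015 m and z of soap in the frame of pad_hex between 0.001 and 0.008 m and contact force between the fingers and soap below 0.1 N); the robot touches nothing.
It fails at once if the tin, the tumbler or the bottle is tipped over (angle between any of tin, tumbler, soap's own z axis and vertical above 0.7 rad).
It fails at once if the tin, the tumbler, the bottle or the insert is dropped (falls freely faster than 0.7 m/s, about 25 mm) ((linear speed of tin above 0.7 m/s and contact force between the fingers and tin below 0.05 N) or (linear speed of tumbler above 0.7 m/s and contact force between the fingers and tumbler below 0.05 N) or (linear speed of soap above 0.7 m/s and contact force between the fingers and soap below 0.05 N) or (linear speed of insert above 0.7 m/s and contact force between the fingers and insert below 0.05 N)).
It fails at once if the little bowl is pushed away by more than 30 mm (distance of bowl from where it was at the start of the episode above 0.03 m).
It also fails if it takes over 149 s, if anything falls off the work surface, if the arm or the gripper's body presses on something with over 40 N, if the wrist force passes 120 N, or if a joint passes its speed limit or range.

## Working session

There is one attempt and no reset: what is moved stays moved. The work goes in short steps, Python scripts to look and compute and a shell command to move; the robot and the scene stay as the last step left them, time stands still between calls to the robot, and variables do not carry over. Pictures are saved under pics/ and viewed, and the job is handed in when it is done.

```bash
ls; mkdir -p pics; cat > h.py <<'E'
import numpy as np,cv2
from bench import readout,grab_frame,workorder,r
from scipy.spatial.transform import Rotation as R
def shot(n,f,crop=None,s=1):
    g=grab_frame(n); im=g["pixels"][:,:,::-1].copy()
    np.savez(f"pics/{f}.npz",**g)
    if crop: a,b,c,d=crop; im=im[b:d,a:c]
    if s!=1: im=cv2.resize(im,None,fx=s,fy=s,interpolation=cv2.INTER_CUBIC)
    cv2.imwrite(f"pics/{f}.png",im); return g
def px(g,u,v,z):
    Rm=cv2.Rodrigues(np.array(g["rvec"],float))[0];t=np.array(g["tvec"]).ravel()
    d=Rm.T@np.array([(u-g["cx"])/g["fx"],(v-g["cy"])/g["fy"],1]);c=-Rm.T@t
    return c+d*(z-c[2])/d[2]
def proj(g,p):
    return cv2.projectPoints(np.array(p,float).reshape(-1,3),np.array(g["rvec"],float),np.array(g["tvec"],float),np.array([[g["fx"],0,g["cx"]],[0,g["fy"],g["cy"]],[0,0,1.]]),None)[0].reshape(-1,2)
def tcp():
    o=readout.get_obs();return np.array(o["tcp_pos"]),R.from_rotvec(o["orientation"])
def rel(p,Rt=None):
    c,Rm=tcp(); 
    print("shift mm",np.round(Rm.inv().apply(np.array(p)-c)*1000,1))
    if Rt is not None: print("turn deg",np.round((Rm.inv()*Rt).as_rotvec(degrees=True),2))
E
python3 - <<'E'
from h import *
print(readout.get_obs(),r.grip_depth)
c,Rm=tcp();print(Rm.as_matrix().round(3))
for n in("scene","side","wrist"):
    g=shot(n,n+"0");Rr=cv2.Rodrigues(np.array(g["rvec"]))[0];print(n,g["fx"],(-Rr.T@np.array(g["tvec"]).ravel()).round(3))
E
```

```text
pics
{'clock': 0.0, 'joints': array([ 1.20392345,  0.4777642 ,  0.02235701,  1.55644526, -0.01152813,
        1.10928963, -0.08308931]), 'qvel': array([-0.00117105,  0.00021617,  0.00011521, -0.00067425,  0.00023355,
       -0.00144115,  0.00088434]), 'tau': array([ 4.98897589e-04, -5.96445322e+01,  1.60808779e+00, -2.81204438e+01,
        1.24809542e-02,  9.42626910e-03,  3.84603309e-07]), 'tcp_pos': array([ 0.17256306, -0.65196503,  0.23035273]), 'orientation': array([-2.48871333e+00,  1.91563851e+00,  2.31726578e-03]), 'contact_force': array([-0.27433776,  0.24959004, -0.22187606]), 'moment': array([0.00491381, 0.01300176, 0.02417872]), 'grip_width': 0.0853975396559279} 0.0187
[[ 0.256 -0.967 -0.001]
 [-0.967 -0.256  0.002]
 [-0.002  0.    -1.   ]]
scene 450.4895971456988 [ 1.233 -0.138  1.014]
side 403.0350196592085 [0.669 0.669 0.728]
wrist 334.4353693109819 [ 0.243 -0.633  0.373]
```

View pics/scene0.png

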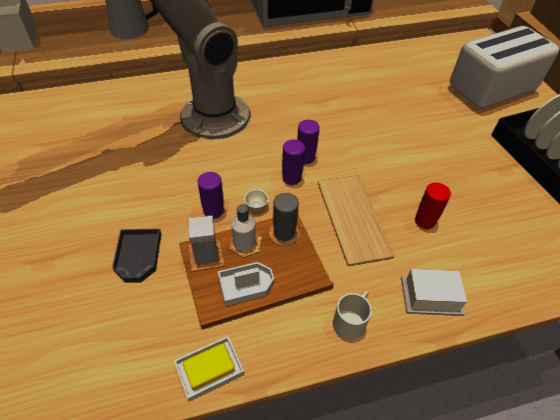

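View pics/side0.png

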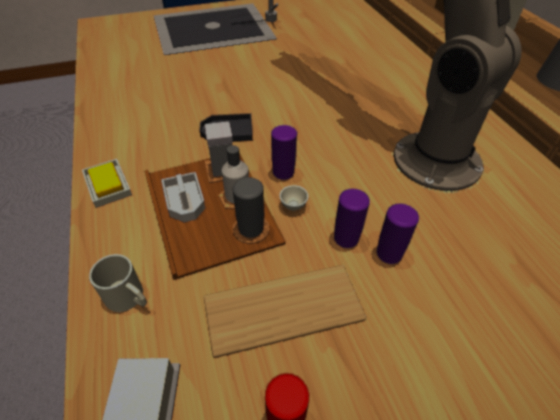

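View pics/wrist0.png

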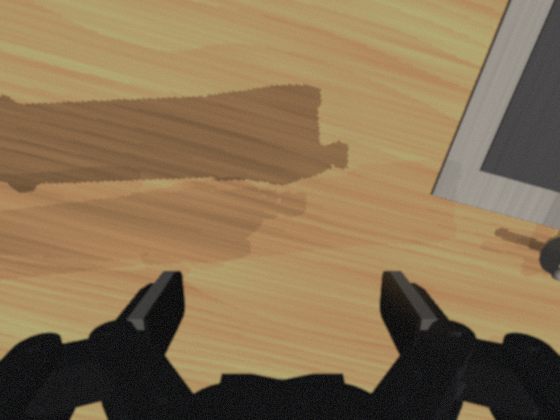

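Scene view: the tin (203,240), soap (244,232) and charcoal tumbler (285,218) are on pads. The insert is at (246,284), tray at (138,255), board at (355,218) and bowl at (256,202). The purple ones (211,195), (293,162), (308,142) and the red one (433,206) are look-alikes. The grey one at (285,218) on the round pad fits the tumbler; I'll confirm with enlarged crops.

```bash
python3 - <<'E'
import cv2
im=cv2.imread("pics/scene0.png")
cv2.imwrite("pics/sA.png",cv2.resize(im[170:325,100:340],(800,517),interpolation=cv2.INTER_CUBIC))
cv2.imwrite("pics/sB.png",cv2.resize(im[165:270,260:400],(800,600),interpolation=cv2.INTER_CUBIC))
im=cv2.imread("pics/side0.png")
cv2.imwrite("pics/dA.png",cv2.resize(im[100:280,140:320],(600,600),interpolation=cv2.INTER_CUBIC))
cv2.imwrite("pics/dB.png",cv2.resize(im[250:370,190:370],(780,520),interpolation=cv2.INTER_CUBIC))
E
```

```text
(no output)
```

View pics/sA.png

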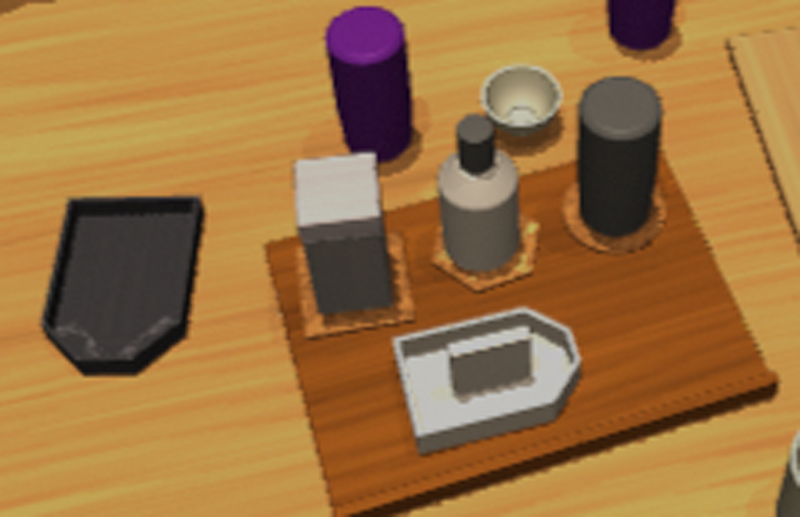

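View pics/dA.png

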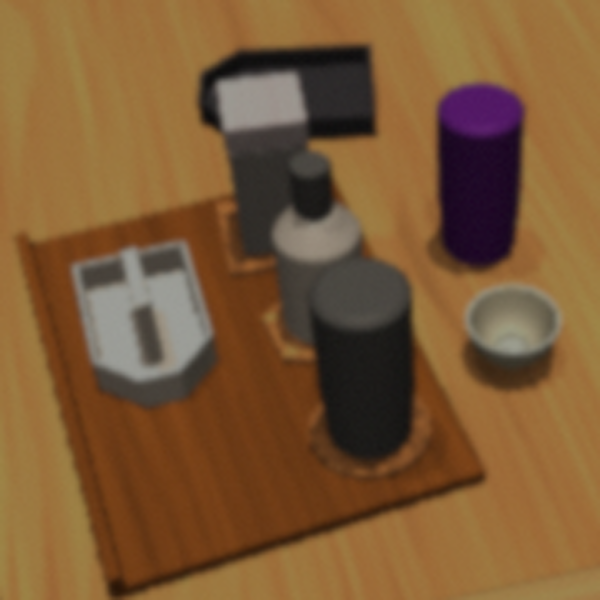

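View pics/sB.png

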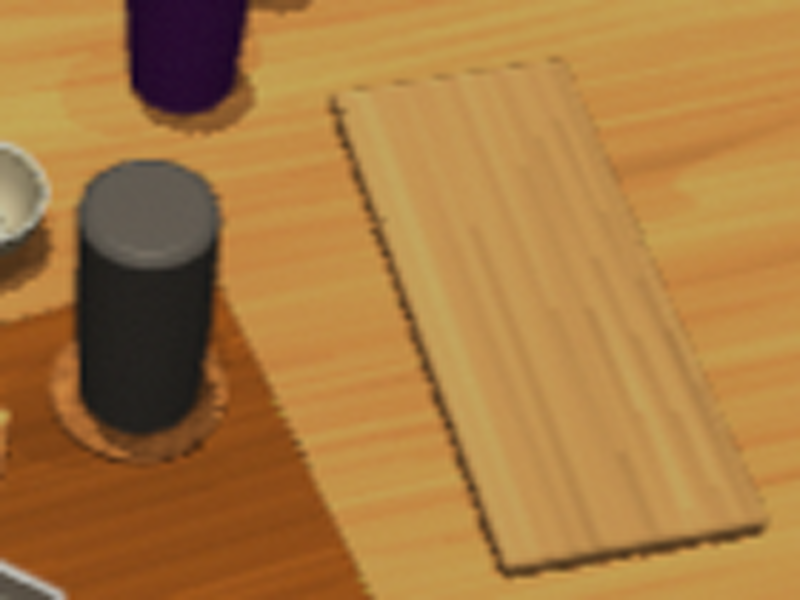

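View pics/dB.png

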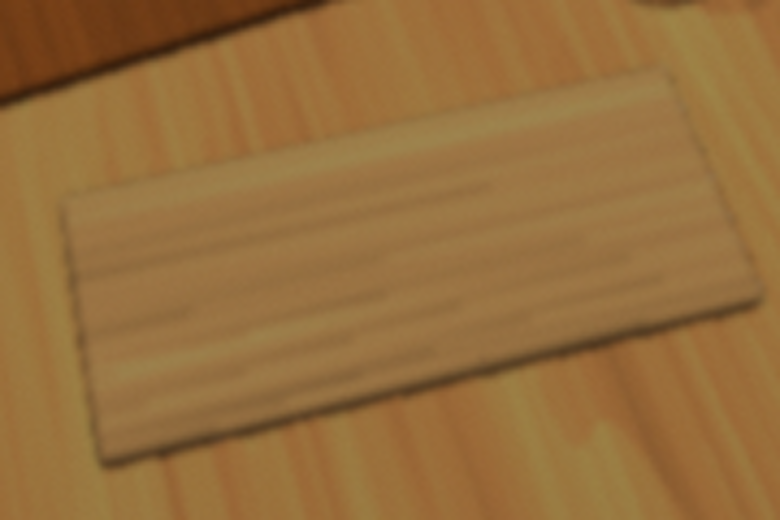

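```bash
python3 - <<'E'
from h import *
S=np.load("pics/scene0.npz");D=np.load("pics/side0.npz")
def cv(k,L,z):
    g,ox,oy,s={'sA':(S,100,170,3.333),'sB':(S,260,165,5.714),'dA':(D,140,100,3.333),'dB':(D,190,250,4.333)}[k]
    P=np.array([px(g,ox+(a+.5)/s-.5,oy+(b+.5)/s-.5,z) for a,b in L]);return P
def show(n,P): print(n,(P[:,:2]*1000).round(0).tolist(),'mean',(P.mean(0)*1000).round(1)[:2])
show('tin top s',cv('sA',[(295,163),(376,153),(384,213),(302,224)],.140))
show('tin top d',cv('dA',[(215,83),(302,76),(307,120),(226,130)],.140))
show('tumb s',cv('sA',[(579,105),(661,105),(620,78),(620,138)],.150))
show('tumb d',cv('dA',[(311,300),(412,300),(362,261),(362,335)],.148))
show('cap s',cv('sA',[(457,130),(494,130),(475,116),(475,144)],.161))
show('cap d',cv('dA',[(290,168),(330,168),(310,152),(310,187)],.161))
show('pad sq s',cv('sA',[(307,334),(413,320),(402,236)],.016))
show('pad round s',cv('sA',[(565,212),(665,212),(616,250)],.016))
show('pad hex s',cv('sA',[(432,262),(482,290),(531,275),(540,222)],.016))
show('pad rnd d',cv('dA',[(308,435),(432,425),(365,476)],.016))
show('fin s',cv('sA',[(447,345),(527,328),(533,341),(452,357)],.076))
show('fin d',cv('dA',[(123,250),(140,247),(155,300),(134,306)],.076))
show('ins rim s',cv('sA',[(395,338),(525,308),(570,325),(580,360),(558,400),(417,437)],.040))
show('ins rim d',cv('dA',[(73,264),(187,241),(216,340),(195,367),(155,378),(98,363)],.040))
show('tray s',cv('sA',[(69,200),(202,198),(186,326),(136,362),(84,362),(45,323)],.022))
show('tray d',cv('dA',[(370,46),(375,124),(240,52),(203,76)],.022))
show('board s',cv('sB',[(334,98),(560,60),(765,520),(508,566)],.012))
show('board d',cv('dB',[(62,205),(665,70),(760,297),(104,460)],.012))
show('purple s',cv('sA',[(366,38)],.134))
show('bowl s',cv('sA',[(521,98)],.038))
show('org',cv('sA',[(268,243),(690,148)],.012)); show('ledge',cv('sA',[(775,378),(338,512)],.024))
E
```

```text
tin top s [[537.0, -151.0], [542.0, -93.0], [597.0, -97.0], [592.0, -154.0]] mean [ 567.  -123.8]
tin top d [[593.0, -154.0], [531.0, -143.0], [540.0, -91.0], [596.0, -97.0]] mean [ 565.2 -121.3]
tumb s [[542.0, 62.0], [557.0, 121.0], [524.0, 99.0], [580.0, 83.0]] mean [550.9  91.3]
tumb d [[580.0, 92.0], [521.0, 110.0], [541.0, 68.0], [558.0, 130.0]] mean [550.1 100.1]
cap s [[552.0, -33.0], [559.0, -7.0], [542.0, -17.0], [568.0, -23.0]] mean [555.4 -20.1]
cap d [[567.0, -18.0], [542.0, -10.0], [550.0, -30.0], [559.0, 5.0]] mean [554.3 -13.4]
pad sq s [[604.0, -168.0], [612.0, -87.0], [533.0, -81.0]] mean [ 583.2 -112.1]
pad round s [[542.0, 52.0], [562.0, 132.0], [588.0, 83.0]] mean [564.2  88.8]
pad hex s [[563.0, -62.0], [599.0, -30.0], [595.0, 11.0], [547.0, 30.0]] mean [575.9 -12.8]
pad rnd d [[591.0, 86.0], [508.0, 104.0], [564.0, 132.0]] mean [554.5 107.4]
fin s [[676.0, -71.0], [677.0, -12.0], [688.0, -10.0], [687.0, -69.0]] mean [682.  -40.5]
fin d [[684.0, -68.0], [672.0, -68.0], [670.0, -12.0], [685.0, -10.0]] mean [677.7 -39.5]
ins rim s [[639.0, -104.0], [638.0, -4.0], [661.0, 25.0], [692.0, 25.0], [720.0, 0.0], [724.0, -104.0]] mean [678.9 -27.2]
ins rim d [[722.0, -105.0], [637.0, -104.0], [636.0, 3.0], [654.0, 24.0], [682.0, 26.0], [717.0, 0.0]] mean [674.8 -26.1]
tray s [[435.0, -336.0], [460.0, -231.0], [578.0, -256.0], [601.0, -295.0], [591.0, -333.0], [549.0, -359.0]] mean [ 535.8 -301.7]
tray d [[435.0, -332.0], [460.0, -221.0], [548.0, -358.0], [586.0, -332.0]] mean [ 507.5 -310.7]
board s [[391.0, 244.0], [395.0, 370.0], [691.0, 354.0], [685.0, 229.0]] mean [540.3 299. ]
board d [[684.0, 234.0], [389.0, 249.0], [397.0, 373.0], [690.0, 357.0]] mean [540.  303.5]
purple s [[422.0, -80.0]] mean [421.9 -79.7]
bowl s [[433.0, 42.0]] mean [433.1  42. ]
org [[510.0, -186.0], [501.0, 173.0]] mean [505.4  -6.5]
ledge [[734.0, 165.0], [758.0, -168.0]] mean [746.2  -1.8]
```

```bash
cat >> h.py <<'E'
def go(x,y,z,yaw=None):
    "target TCP in mm, yaw of jaw axis deg, tool straight down"
    c,Rm=tcp(); a=Rm.as_matrix()[:,0]; cy=np.degrees(np.arctan2(a[1],a[0]))
    if yaw is None: yaw=cy
    Rt=R.from_matrix(np.array([[np.cos(np.radians(yaw)),np.sin(np.radians(yaw)),0],[np.sin(np.radians(yaw)),-np.cos(np.radians(yaw)),0],[0,0,-1]]))
    rv=(Rm.inv()*Rt).as_rotvec(degrees=True)
    print("to",(x,y,z,round(yaw,1)),"row:",np.round(Rm.inv().apply(np.array([x,y,z])-c*1000),1),np.round(rv,1))
def st():
    c,Rm=tcp();o=readout.get_obs();a=Rm.as_matrix()[:,0]
    print("t",round(o["clock"],2),"tcp",(c*1000).round(1),"yaw",round(np.degrees(np.arctan2(a[1],a[0])),1),"tilt",np.degrees(np.arccos(-Rm.as_matrix()[2,2])).round(2),"w",round(o["grip_width"]*1000,1),"F",np.round(o["contact_force"],1),"q",o["joints"].round(2))
E
python3 -c "
from h import *
go(480,-400,290,-35);go(551,94,290,0)"
```

```text
to (480, -400, 290, -35) row: [-165.1 -361.6  -59.3] [ -0.    0.1 -40.2]
to (551, 94, 290, 0) row: [-624.5 -556.7  -58.6] [ -0.    0.1 -75.2]
```

```bash
python3 -m handwheel '-165 -361 -59 0 0 -40 85;-165 -361 -59 0 0 -40 85;-165 -361 -59 0 0 -40 85;-165 -361 -59 0 0 -40 85;-165 -361 -59 0 0 -40 85;-165 -361 -59 0 0 -40 85;-400 -461 -59 0 0 -55 85;-400 -461 -59 0 0 -60 85;-624 -557 -59 0 0 -75 85;-624 -557 -59 0 0 -75 85;-624 -557 -59 0 0 -75 85;-624 -557 -59 0 0 -75 85' 40; python3 -c "
from h import *
st();go(551,94,290,0)"
```

```text
clock: 1.65
tcp_pos: [0.5272, -0.0467, 0.2895]
orientation: [3.141, -0.005, 0.0]
contact_force: [0.3, -0.0, -0.4]
grip_width: 0.0847
t 1.65 tcp [527.2 -46.7 289.5] yaw -0.2 tilt 0.02 w 84.7 F [ 0.3 -0.  -0.4] q [ 0.44  0.23 -0.55  1.8   0.13  1.15 -0.15]
to (551, 94, 290, 0) row: [  23.3 -140.7   -0.5] [ 0.  -0.  -0.2]
```

```bash
python3 -c "
from h import *
shot('wrist','w1')"
```

```text
(no output)
```

View pics/w1.png

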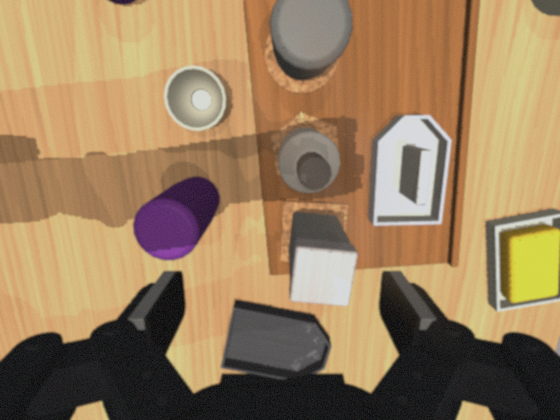

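```bash
python3 - <<'E'
import cv2
im=cv2.imread("pics/w1.png")
cv2.imwrite("pics/w1a.png",cv2.resize(im[0:200,250:470],(792,720))[:600])
cv2.imwrite("pics/w1b.png",cv2.resize(im[195:385,215:405],(600,600)))
cv2.imwrite("pics/w1a.png",cv2.resize(im[0:200,250:470],(660,600)))
E
```

```text
(no output)
```

View pics/w1a.png

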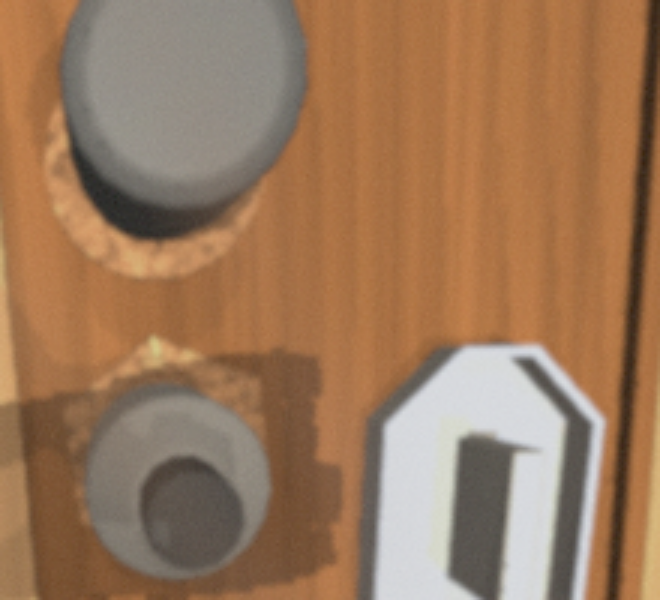

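View pics/w1b.png

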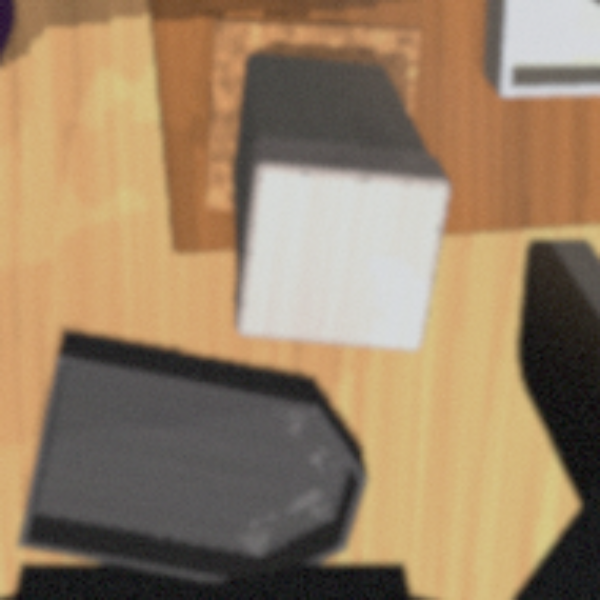

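```bash
python3 - <<'E'
from h import *
W=np.load("pics/w1.npz")
def cv(k,L,z):
    ox,oy,s={'a':(250,0,3.),'b':(215,195,3.158)}[k]
    return np.array([px(W,ox+(a+.5)/s-.5,oy+(b+.5)/s-.5,z) for a,b in L])*1000
def show(n,P): print(n,P[:,:2].round(0).tolist(),'mean',P.mean(0).round(1)[:2])
show('tin',cv('b',[(255,163),(448,182),(420,350),(238,333)],140))if 0 else show('tin',cv('b',[(255,163),(448,182),(420,350),(238,333)],.140))
show('padsq',cv('b',[(218,22),(420,30),(208,208)],.016))
show('tumb',cv('a',[(184,86)],.148))
show('padr',cv('a',[(46,165),(150,278)],.016))
show('cap',cv('a',[(195,515)],.161))
show('soapbody',cv('a',[(177,482)],.100))
show('hex',cv('a',[(155,337)],.016))
show('ins',cv('a',[(368,420),(462,345),(541,345),(605,420)],.040))
show('tray',cv('b',[(65,332),(22,545),(305,375),(363,465),(345,545)],.022))
g=np.load("pics/w1.npz")
show('ins2',np.array([px(W,a,b,.04) for a,b in [(371,223),(442,224)]])*1000)
E
```

```text
tin [[539.0, -93.0], [597.0, -100.0], [592.0, -157.0], [535.0, -151.0]] mean [ 565.7 -125.2]
padsq [[529.0, -83.0], [611.0, -86.0], [525.0, -166.0]] mean [ 554.9 -111.7]
tumb [[549.0, 88.0]] mean [549.1  88.3]
padr [[508.0, 90.0], [548.0, 49.0]] mean [527.7  69.6]
cap [[553.0, -19.0]] mean [553.5 -18.9]
soapbody [[553.0, -18.0]] mean [553.2 -18.4]
hex [[550.0, 27.0]] mean [550.   27.3]
ins [[631.0, -3.0], [664.0, 24.0], [693.0, 24.0], [721.0, -3.0]] mean [677.2  10.4]
tray [[461.0, -222.0], [436.0, -336.0], [568.0, -244.0], [595.0, -292.0], [589.0, -336.0]] mean [ 529.8 -286.2]
ins2 [[637.0, -104.0], [725.0, -106.0]] mean [ 680.6 -104.8]
```

```bash
python3 -c "
from h import *
go(550,91,290,0)"; python3 -m handwheel '23 -138 0 0 0 0 85;23 -138 0 0 0 0 85;23 -138 0 0 0 0 85;23 -138 0 0 0 0 85;23 -138 60 0 0 0 85;23 -138 90 0 0 0 85;23 -138 90 0 0 0 85'; python3 -c "
from h import *
st();shot('side','d2',(200,100,360,280),3.3)
go(550,91,98,0)"
```

```text
to (550, 91, 290, 0) row: [  23.  -126.7    0.9] [-0.3 -0.1  0.5]
clock: 2.58
tcp_pos: [0.5491, 0.0861, 0.1972]
orientation: [3.139, -0.01, -0.008]
contact_force: [-0.6, 0.1, 0.3]
grip_width: 0.0853
t 2.58 tcp [549.1  86.1 197.2] yaw -0.4 tilt 0.33 w 85.3 F [-0.6  0.1  0.3] q [ 0.2   0.38 -0.59  1.84  0.25  1.   -0.5 ]
to (550, 91, 98, 0) row: [ -0.4  -4.  101.2] [ 0.1  0.1 -0.3]
```

View pics/d2.png

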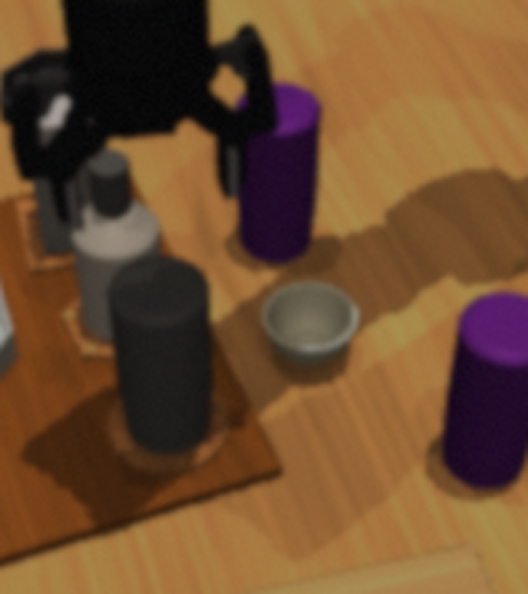

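```bash
python3 -m handwheel '0 0 30 0 0 0 85;0 0 30 0 0 0 85;0 0 30 0 0 0 85'; python3 -c "
from h import *
st();go(550,91,98,0)"
```

```text
clock: 3.0
tcp_pos: [0.5518, 0.0893, 0.1714]
orientation: [-3.141, 0.006, -0.004]
contact_force: [0.1, 0.6, 1.0]
grip_width: 0.0849
t 3.0 tcp [551.8  89.3 171.4] yaw -0.2 tilt 0.14 w 84.9 F [0.1 0.6 1. ] q [ 0.19  0.41 -0.58  1.87  0.28  0.94 -0.52]
to (550, 91, 98, 0) row: [-2.  -1.7 73.4] [-0.  -0.1 -0.2]
```

```bash
python3 -m handwheel '-1 0 30 0 0 0 85;-1 0 55 0 0 0 85;-1 0 70 0 0 0 85;-1 0 70 0 0 0 85;-1 0 70 0 0 0 55;-1 0 70 0 0 0 55;-1 0 70 0 0 0 55;-1 0 70 0 0 0 55;-1 0 70 0 0 0 55;-1 0 70 0 0 0 55' 40; python3 -c "
from h import *
st()"
```

```text
clock: 4.25
tcp_pos: [0.5506, 0.0898, 0.101]
orientation: [-3.141, 0.005, -0.003]
contact_force: [-2.1, -0.4, 7.0]
grip_width: 0.0633
t 4.25 tcp [550.6  89.8 101. ] yaw -0.2 tilt 0.13 w 63.3 F [-2.1 -0.4  7. ] q [ 0.15  0.5  -0.54  1.92  0.35  0.81 -0.59]
```

```bash
python3 -c "
from h import *
go(645,296,150);"; python3 -m handwheel '0 0 -20 0 0 0 55;0 0 -50 0 0 0 55;0 -20 -55 0 0 0 55;25 -60 -55 0 0 0 55;55 -105 -55 0 0 0 55;80 -155 -55 0 0 0 55;94 -195 -55 0 0 0 55;94 -206 -55 0 0 0 55;94 -206 -55 0 0 0 55;94 -206 -55 0 0 0 55'; python3 -c "
from h import *
st();shot('side','d3');shot('scene','s3',(150,120,450,345),2.6);go(645,296,98,0)"
```

```text
to (645, 296, 150, np.float64(-0.2)) row: [  93.9 -206.5  -48.7] [-0.  -0.1  0. ]
clock: 5.5
tcp_pos: [0.6443, 0.2933, 0.1543]
orientation: [3.14, -0.007, -0.001]
contact_force: [0.8, -0.6, -2.1]
grip_width: 0.0632
t 5.5 tcp [644.3 293.3 154.3] yaw -0.3 tilt 0.11 w 63.2 F [ 0.8 -0.6 -2.1] q [-0.16  0.66 -0.54  1.5   0.37  1.08 -0.79]
to (645, 296, 98, 0) row: [ 0.4 -2.9 56.6] [ 0.1 -0.  -0.3]
```

View pics/d3.png

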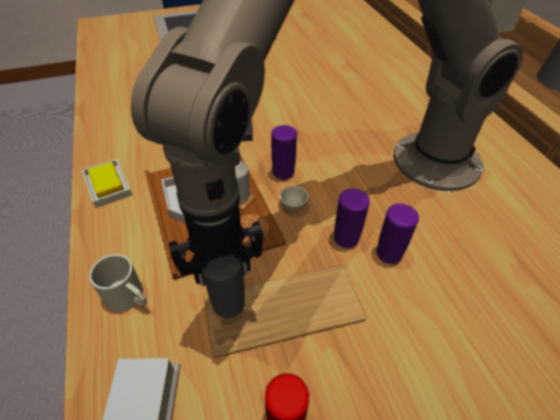

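View pics/s3.png

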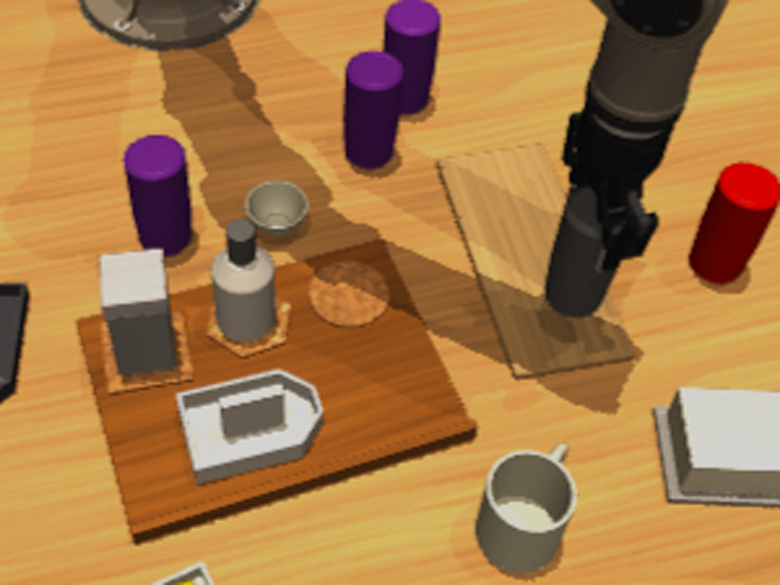

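```bash
python3 -m handwheel '0 -1 25 0 0 0 55;0 -1 45 0 0 0 55;0 -1 52 0 0 0 55;0 -1 55 0 0 0 55;0 -1 57 0 0 0 55;0 -1 58 0 0 0 55;0 -1 58 0 0 0 55;0 -1 58 0 0 0 55'; python3 - <<'E'
from h import *
st()
S=np.load("pics/s3.npz")
print((px(S,150+348/2.6-.3,120+294/2.6-.3,.016)*1000).round(1))
E
```

```text
clock: 6.6
tcp_pos: [0.6447, 0.2966, 0.0972]
orientation: [-3.141, 0.005, -0.002]
contact_force: [0.4, -0.3, 0.4]
grip_width: 0.0634
t 6.6 tcp [644.7 296.6  97.2] yaw -0.2 tilt 0.07 w 63.4 F [ 0.4 -0.3  0.4] q [-0.18  0.72 -0.52  1.54  0.41  0.99 -0.82]
[550.2  90.8  16. ]
```

```bash
python3 -m handwheel '0 0 1 0 0 0 55;0 0 1 0 0 0 55;0 0 1 0 0 0 70;0 0 1 0 0 0 80;0 0 1 0 0 0 80;0 0 1 0 0 0 80;0 0 1 0 0 0 80'; python3 - <<'E'
from h import *
st()
E
```

```text
clock: 7.48
tcp_pos: [0.6443, 0.2962, 0.0954]
orientation: [3.142, -0.005, -0.0]
contact_force: [-0.1, -0.5, 0.0]
grip_width: 0.08
t 7.47 tcp [644.3 296.2  95.4] yaw -0.2 tilt 0.01 w 80.0 F [-0.1 -0.5  0. ] q [-0.18  0.72 -0.52  1.54  0.41  0.99 -0.82]
```

```bash
python3 -c "
from h import *
go(553.5,-18.5,215,0)";python3 -m handwheel '0 0 -40 0 0 0 80;0 0 -90 0 0 0 80;0 0 -120 0 0 0 60;-10 40 -120 0 0 0 60;-30 100 -120 0 0 0 60;-50 160 -120 0 0 0 60;-70 220 -120 0 0 0 60;-85 275 -120 0 0 0 60;-91 310 -120 0 0 0 60;-91 314 -120 0 0 0 60;-91 314 -120 0 0 0 60;-91 314 -120 0 0 0 60'; python3 -c "
from h import *
st();go(553.5,-18.5,132,0);shot('side','d4');shot('wrist','w4')"
```

```text
to (553.5, -18.5, 215, 0) row: [ -89.9  315.  -119.6] [ 0.   0.  -0.2]
clock: 8.98
tcp_pos: [0.5527, -0.0156, 0.2157]
orientation: [-3.141, 0.001, -0.001]
contact_force: [-0.6, 0.3, -0.3]
grip_width: 0.0596
t 8.97 tcp [552.7 -15.6 215.7] yaw -0.0 tilt 0.05 w 59.6 F [-0.6  0.3 -0.3] q [ 0.38  0.35 -0.57  1.84  0.22  1.02 -0.28]
to (553.5, -18.5, 132, 0) row: [ 0.8  2.9 83.7] [-0. -0. -0.]
```

View pics/d4.png

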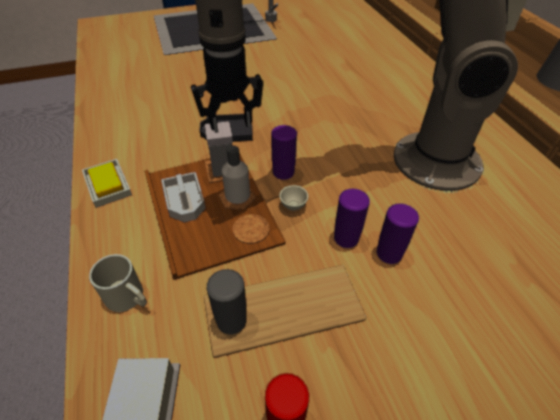

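View pics/w4.png

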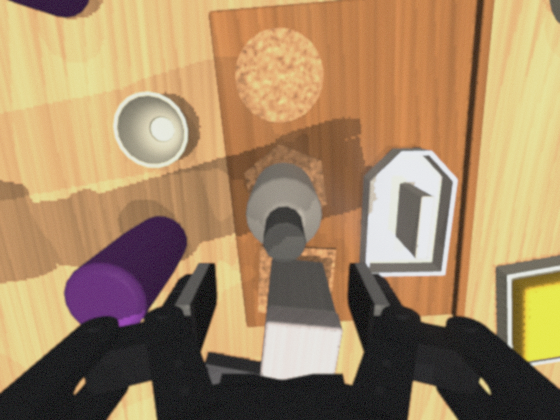

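```bash
python3 -m handwheel '0 1 30 0 0 0 60;0 1 60 0 0 0 60;0 1 80 0 0 0 60;0 1 87 0 0 0 60;0 1 87 0 0 0 60;0 1 87 0 0 0 22;0 1 87 0 0 0 22;0 1 87 0 0 0 22;0 1 87 0 0 0 22;0 1 87 0 0 0 22;0 1 87 0 0 0 22;0 1 87 0 0 0 22' 50; python3 - <<'E'
from h import *
st()
W=np.load("pics/w4.npz")
for n,u,v,z in [('round',279.5,75,.016),('hex top',282,146,.016),('hexR',325,165,.016),('hexL',246,190,.016),('cap',285,217,.161),('ins BL',362,273,.04),('ins BR',444,274,.04)]: print(n,(px(W,u,v,z)*1000).round(1))
E
```

```text
clock: 10.58
tcp_pos: [0.5534, -0.0184, 0.1296]
orientation: [3.142, -0.005, 0.004]
contact_force: [0.6, -0.1, 5.1]
grip_width: 0.0269
t 10.57 tcp [553.4 -18.4 129.6] yaw -0.2 tilt 0.13 w 26.9 F [ 0.6 -0.1  5.1] q [ 0.34  0.45 -0.53  1.91  0.3   0.85 -0.35]
round [549.8  92.3  16. ]
hex top [552.2  25.9  16. ]
hexR [596.3   6.7  16. ]
hexL [514.6 -19.5  16. ]
cap [554.   -3.5 161. ]
ins BL [ 636.3 -103.1   40. ]
ins BR [ 722.6 -104.2   40. ]
```

```bash
python3 -m handwheel '0 0 -20 0 0 0 22;0 0 -50 0 0 0 22;0 -20 -60 0 0 0 22;-2 -60 -60 0 0 0 22;-5 -110 -60 0 0 0 22;-8 -165 -60 0 0 0 22;-10 -215 -60 0 0 0 22;-12 -260 -60 0 0 0 22;-13 -300 -60 0 0 0 22;-13 -319 -60 0 0 0 22;-13 -319 -60 0 0 0 22;-13 -319 -60 0 0 0 22'; python3 -c "
from h import *
st();shot('side','d5');shot('wrist','w5');go(540,301,126,0)"
```

```text
clock: 12.08
tcp_pos: [0.5405, 0.2984, 0.1878]
orientation: [3.139, -0.008, -0.001]
contact_force: [-0.4, -1.0, -4.2]
grip_width: 0.0267
t 12.07 tcp [540.5 298.4 187.8] yaw -0.3 tilt 0.14 w 26.7 F [-0.4 -1.  -4.2] q [-0.15  0.5  -0.61  1.71  0.32  1.04 -0.88]
to (540, 301, 126, 0) row: [-0.9 -2.8 62.2] [ 0.1  0.  -0.3]
```

View pics/d5.png

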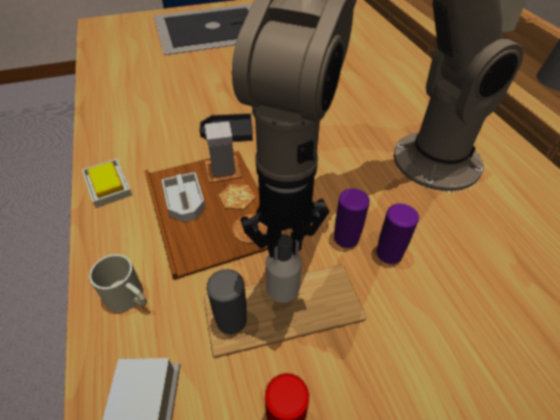

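View pics/w5.png

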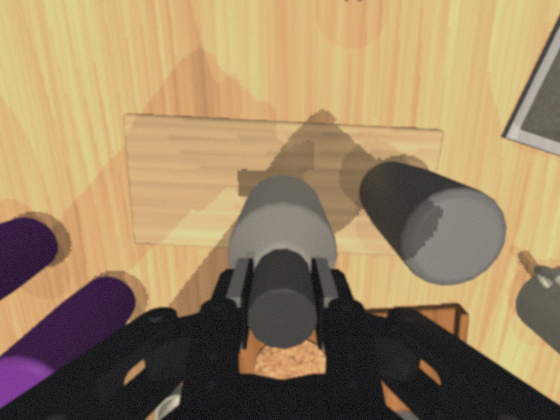

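```bash
python3 -m handwheel '0 0 25 0 0 0 22;0 0 45 0 0 0 22;0 0 55 0 0 0 22;0 0 60 0 0 0 22;0 0 62 0 0 0 22;0 0 63.5 0 0 0 22;0 0 63.5 0 0 0 22;0 0 63.5 0 0 0 22'; python3 - <<'E'
from h import *
st()
E
```

```text
clock: 13.18
tcp_pos: [0.5407, 0.3009, 0.1256]
orientation: [-3.141, 0.005, -0.002]
contact_force: [0.3, -0.6, -0.8]
grip_width: 0.0265
t 13.18 tcp [540.7 300.9 125.6] yaw -0.2 tilt 0.07 w 26.5 F [ 0.3 -0.6 -0.8] q [-0.18  0.57 -0.58  1.76  0.38  0.93 -0.92]
```

```bash
python3 -m handwheel '0 0 1 0 0 0 22;0 0 1 0 0 0 22;0 0 1 0 0 0 35;0 0 1 0 0 0 50;0 0 1 0 0 0 50;0 0 1 0 0 0 50'; python3 - <<'E'
from h import *
st();go(566,-125,220,-5)
E
```

```text
clock: 13.92
tcp_pos: [0.5403, 0.3005, 0.1239]
orientation: [3.142, -0.005, -0.0]
contact_force: [0.4, 0.2, -0.0]
grip_width: 0.0501
t 13.93 tcp [540.3 300.5 123.9] yaw -0.2 tilt 0.01 w 50.1 F [ 0.4  0.2 -0. ] q [-0.18  0.57 -0.58  1.76  0.38  0.93 -0.93]
to (566, -125, 220, -5) row: [ 26.9 425.4 -96. ] [0.  0.  4.8]
```

```bash
python3 -m handwheel '0 0 -40 0 0 0 50;0 0 -90 0 0 0 50;0 20 -96 0 0 0 85;3 70 -96 0 0 0 85;6 130 -96 0 0 1 85;10 190 -96 0 0 2 85;14 250 -96 0 0 3 85;18 310 -96 0 0 4 85;22 365 -96 0 0 5 85;26 410 -96 0 0 5 85;27 425 -96 0 0 5 85;27 425 -96 0 0 5 85'; python3 -c "
from h import *
st();shot('side','d6');shot('wrist','w6');st();go(566,-125,92,-5)"
```

```text
clock: 15.42
tcp_pos: [0.5655, -0.1254, 0.2193]
orientation: [-3.138, 0.145, 0.002]
contact_force: [-0.3, 0.9, -0.2]
grip_width: 0.0849
t 15.43 tcp [ 565.5 -125.4  219.3] yaw -5.3 tilt 0.07 w 84.9 F [-0.3  0.9 -0.2] q [ 0.5   0.38 -0.5   1.78  0.21  1.04 -0.16]
t 15.53 tcp [ 565.9 -122.5  219.8] yaw -5.0 tilt 0.06 w 84.7 F [-0.6 -0.1 -0.2] q [ 0.5   0.38 -0.5   1.78  0.21  1.04 -0.16]
to (566, -125, 92, -5) row: [  0.4   2.6 127.8] [-0.1  0.  -0. ]
```

View pics/d6.png

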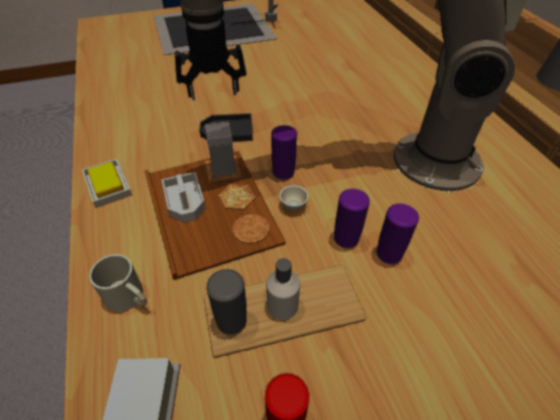

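View pics/w6.png

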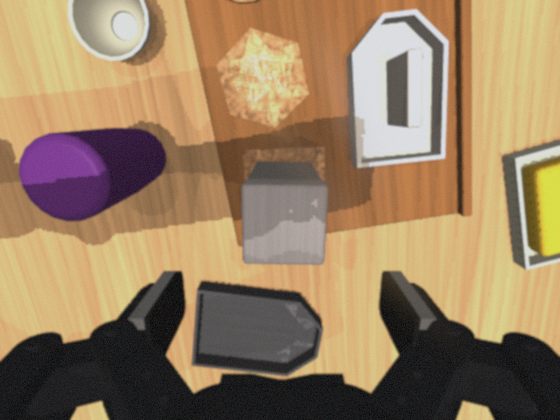

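```bash
python3 - <<'E'
from h import *
import cv2
im=cv2.imread("pics/w6.png"); cv2.imwrite("pics/w6a.png",cv2.resize(im[265:385,180:340],(800,600)))
W=np.load("pics/w6.npz")
def s(n,L,z): P=np.array([px(W,u,v,z) for u,v in L])*1000;print(n,P[:,:2].round(0).tolist(),P.mean(0)[:2].round(1))
s('hex',[(254,27),(299,46),(308,90),(271,128),(228,112),(218,68)],.016)
s('tin',[(243,184),(328,184),(325,263),(243,262)],.14)
s('ins',[(350,51),(385,16),(420,13),(447,45),(444,158),(356,166)],.04)
s('fin',[(408,49),(425,49),(423,127),(407,128)],.076)
E
```

```text
hex [[552.0, 28.0], [593.0, 8.0], [599.0, -31.0], [559.0, -64.0], [518.0, -45.0], [514.0, -4.0]] [556. -18.]
tin [[541.0, -94.0], [599.0, -99.0], [594.0, -157.0], [534.0, -151.0]] [ 567. -125.]
ins [[636.0, -4.0], [666.0, 21.0], [696.0, 21.0], [720.0, -6.0], [722.0, -105.0], [638.0, -105.0]] [679.8 -29.9]
fin [[673.0, -11.0], [687.0, -13.0], [687.0, -72.0], [674.0, -71.0]] [680.2 -41.7]
```

View pics/w6a.png

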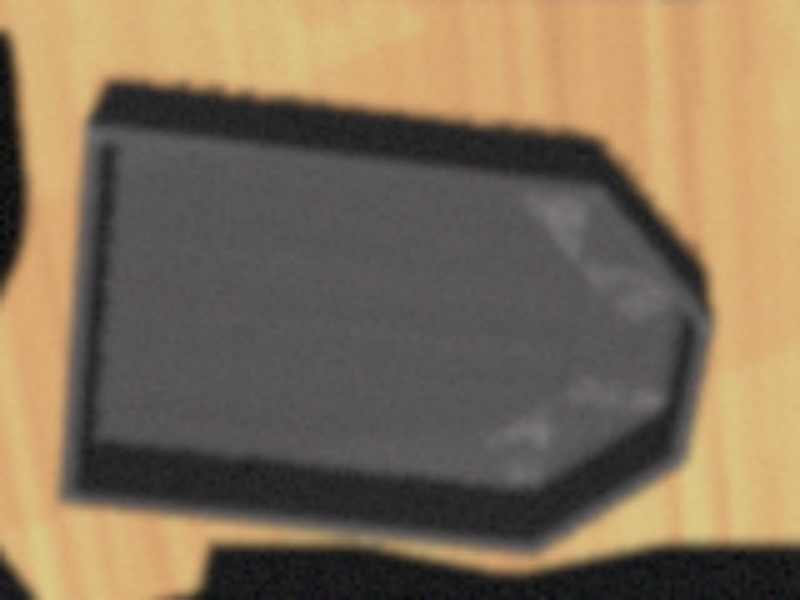

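```bash
python3 -m handwheel '0 1 40 0 0 0 85;0 1 85 0 0 0 85;0 1 115 0 0 0 85;0 1 128 0 0 0 85;0 1 128 0 0 0 85;0 1 128 0 0 0 50;0 1 128 0 0 0 50;0 1 128 0 0 0 50;0 1 128 0 0 0 50;0 1 128 0 0 0 50;0 1 128 0 0 0 50;0 1 128 0 0 0 50' 45; python3 - <<'E'
from h import *
st();go(435,306,150,-5)
E
```

```text
clock: 17.02
tcp_pos: [0.5671, -0.1255, 0.0937]
orientation: [3.138, -0.142, 0.004]
contact_force: [-1.1, 1.2, 6.7]
grip_width: 0.0595
t 17.02 tcp [ 567.1 -125.5   93.7] yaw -5.2 tilt 0.16 w 59.5 F [-1.1  1.2  6.7] q [ 0.46  0.53 -0.45  1.88  0.31  0.8  -0.25]
to (435, 306, 150, -5) row: [-170.4 -417.8  -56.9] [ 0.  -0.2 -0.2]
```

```bash
python3 - <<'E'
from h import *
W=np.load("pics/w6.npz");S=np.load("pics/scene0.npz");D=np.load("pics/side0.npz")
P=np.array([px(W,180+(u+.5)/5-.5,265+(v+.5)/5-.5,.022) for u,v in [(92,122),(605,183),(712,315),(685,465),(540,552),(65,498)]])*1000
print(P[:,:2].round(0).tolist())
for g,u,v in [(S,293,147),(S,308,127),(D,353,200),(D,401,215)]: print((px(g,u,v,.134)*1000).round())
E
```

```text
[[459.0, -233.0], [575.0, -260.0], [597.0, -297.0], [588.0, -339.0], [551.0, -362.0], [436.0, -336.0]]
[351. 171. 134.]
[280. 238. 134.]
[352. 180. 134.]
[279. 246. 134.]
```

```bash
python3 -m handwheel '0 0 -20 0 0 0 50;0 0 -65 0 0 0 50;0 0 -110 0 0 0 50;-5 -20 -130 0 0 0 50;-25 -65 -130 0 0 0 50;-45 -120 -130 0 0 0 50;-70 -175 -130 0 0 0 50;-95 -230 -130 0 0 0 50;-118 -290 -130 0 0 0 50;-142 -345 -130 0 0 0 50;-162 -395 -130 0 0 0 50;-170 -418 -130 0 0 0 50'; python3 -c "
from h import *
st();shot('side','d7');shot('scene','s7');go(435,306,90,-5)"
```

```text
clock: 18.52
tcp_pos: [0.4305, 0.3103, 0.2219]
orientation: [-3.138, 0.132, 0.002]
contact_force: [1.1, -0.1, -1.8]
grip_width: 0.0597
t 18.52 tcp [430.5 310.3 221.9] yaw -4.8 tilt 0.1 w 59.7 F [ 1.1 -0.1 -1.8] q [-0.15  0.33 -0.72  1.87  0.25  1.03 -1.05]
to (435, 306, 90, -5) row: [  4.8   4.2 131.9] [-0.1  0.1  0.2]
```

View pics/d7.png

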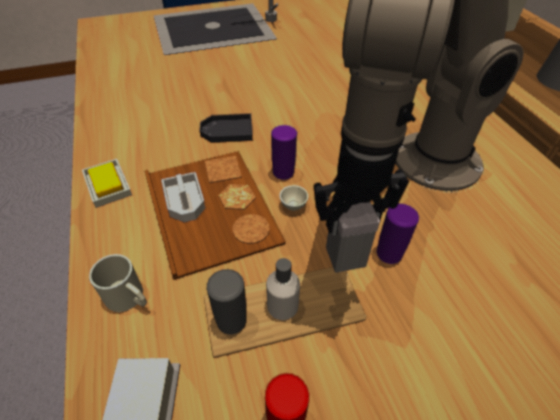

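```bash
python3 -m handwheel '0 0 20 0 0 0 50;0 0 60 0 0 0 50;0 0 100 0 0 0 50;0 0 120 0 0 0 50;0 0 120 0 0 0 50;0 0 120 0 0 0 50'; python3 -c "
from h import *
st();shot('side','d8',(180,180,400,370),3);go(435,306,90,-5)"
```

```text
clock: 19.38
tcp_pos: [0.435, 0.3068, 0.1033]
orientation: [-3.137, 0.142, -0.002]
contact_force: [0.2, -0.2, -1.9]
grip_width: 0.0595
t 19.38 tcp [435.  306.8 103.3] yaw -5.2 tilt 0.12 w 59.5 F [ 0.2 -0.2 -1.9] q [-0.22  0.49 -0.64  1.98  0.4   0.8  -1.18]
to (435, 306, 90, -5) row: [-0.1  0.9 13.5] [-0.1 -0.1 -0.2]
```

View pics/d8.png

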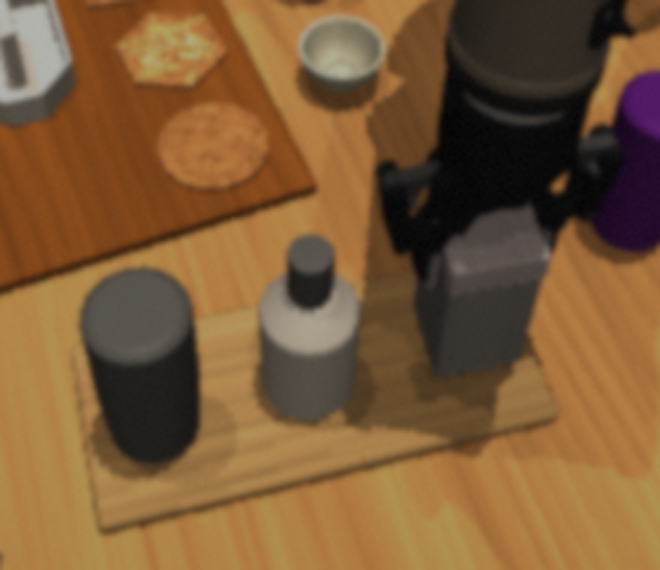

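```bash
python3 -m handwheel '0 0 8 0 0 0 50;0 0 11 0 0 0 50;0 0 13 0 0 0 50;0 0 14 0 0 0 50;0 0 14 0 0 0 50;0 0 14 0 0 0 50'; python3 -c "
from h import *
st()"
```

```text
clock: 20.18
tcp_pos: [0.4343, 0.3063, 0.0897]
orientation: [3.138, -0.142, 0.001]
contact_force: [-5.3, -4.5, 17.0]
grip_width: 0.0598
t 20.18 tcp [434.3 306.3  89.7] yaw -5.2 tilt 0.07 w 59.8 F [-5.3 -4.5 17. ] q [-0.23  0.5  -0.63  1.98  0.42  0.78 -1.19]
```

Touching down (17 N, within limits). Ease up slightly and release.

```bash
python3 -m handwheel '0 0 -0.5 0 0 0 50;0 0 -0.5 0 0 0 50;0 0 -0.5 0 0 0 65;0 0 -0.5 0 0 0 78;0 0 -0.5 0 0 0 78;0 0 -0.5 0 0 0 78;0 0 -0.5 0 0 0 78;0 0 -0.5 0 0 0 78'; python3 -c "
from h import *
st();go(435,306,240,0);go(680,-41,240,0)"
```

```text
clock: 21.18
tcp_pos: [0.4343, 0.3061, 0.0885]
orientation: [3.138, -0.142, -0.0]
contact_force: [-0.5, -0.5, -0.2]
grip_width: 0.0777
t 21.18 tcp [434.3 306.1  88.5] yaw -5.2 tilt 0.0 w 77.7 F [-0.5 -0.5 -0.2] q [-0.23  0.51 -0.63  1.99  0.42  0.78 -1.19]
to (435, 306, 240, 0) row: [   0.7    0.  -151.5] [ 0.   0.  -5.2]
to (680, -41, 240, 0) row: [ 276.   323.5 -151.5] [ 0.   0.  -5.2]
```

```bash
python3 -m handwheel '0 0 -40 0 0 0 78;0 0 -95 0 0 0 78;0 0 -145 0 0 0 60;25 30 -152 0 0 -1 50;65 75 -152 0 0 -2 50;105 120 -152 0 0 -3 50;145 168 -152 0 0 -4 50;185 215 -152 0 0 -5 50;225 262 -152 0 0 -6 50;260 305 -152 0 0 -6 50;276 323 -152 0 0 -6 50;276 323 -152 0 0 -6 50'; python3 -c "
from h import *
st();shot('side','d9');shot('wrist','w9');st();go(680,-41,50,1)"
```

```text
clock: 22.68
tcp_pos: [0.6805, -0.043, 0.2397]
orientation: [3.141, 0.017, -0.001]
contact_force: [0.7, 1.0, 0.6]
grip_width: 0.0501
t 22.68 tcp [680.5 -43.  239.7] yaw 0.6 tilt 0.05 w 50.1 F [0.7 1.  0.6] q [ 0.35  0.54 -0.56  1.5   0.3   1.19 -0.25]
t 22.77 tcp [679.5 -39.  240.4] yaw 0.9 tilt 0.07 w 49.8 F [0.2 0.4 0.1] q [ 0.35  0.54 -0.56  1.5   0.3   1.19 -0.25]
to (680, -41, 50, 1) row: [  0.6   2.2 190.3] [-0.1  0.  -0.1]
```

View pics/d9.png

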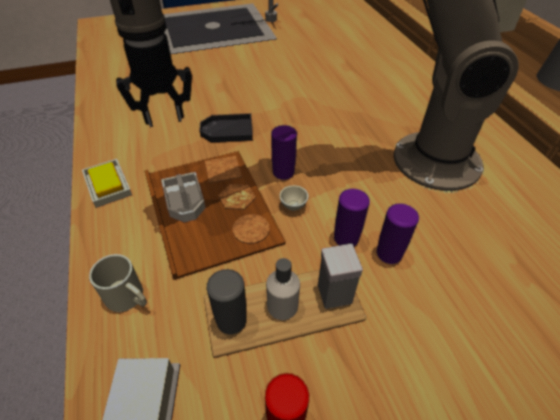

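View pics/w9.png

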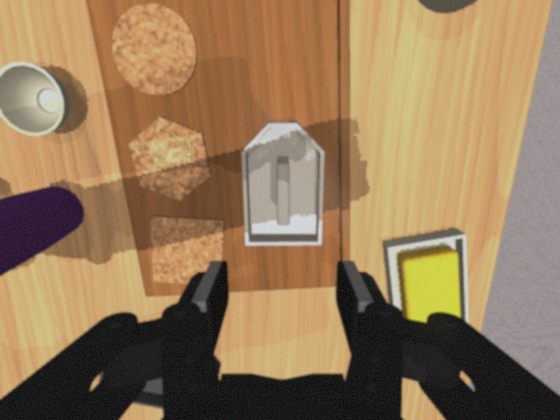

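```bash
python3 - <<'E'
from h import *
import cv2
W=np.load("pics/w9.npz")
cv2.imwrite("pics/w9a.png",cv2.resize(cv2.imread("pics/w9.png")[0:300,90:390],(600,600),interpolation=cv2.INTER_CUBIC))
def s(n,L,z): P=np.array([px(W,u,v,z) for u,v in L])*1000;print(n,P[:,:2].round(0).tolist(),P.mean(0)[:2].round(1))
s('fin',[(277,157),(289,157),(289,224),(277,224)],.076)
s('rim',[(243,155),(268,125),(297,125),(323,153),(321,244),(246,244)],.04)
E
python3 -m handwheel '0 1 40 0 0 0 50;0 1 90 0 0 0 50;0 1 130 0 0 0 50;0 1 150 0 0 0 50;0 1 150 0 0 0 50;0 1 150 0 0 0 50'; python3 -c "
from h import *
st();shot('wrist','w10');st();go(680,-41,50,1)"
```

```text
fin [[674.0, -5.0], [685.0, -5.0], [686.0, -70.0], [675.0, -70.0]] [680.2 -37.6]
rim [[639.0, -9.0], [664.0, 21.0], [693.0, 22.0], [720.0, -5.0], [723.0, -105.0], [641.0, -106.0]] [680.1 -30.2]
clock: 23.52
tcp_pos: [0.6813, -0.0407, 0.0926]
orientation: [-3.141, -0.023, -0.005]
contact_force: [0.3, -0.7, 1.9]
grip_width: 0.0505
t 23.52 tcp [681.3 -40.7  92.6] yaw 0.9 tilt 0.17 w 50.5 F [ 0.3 -0.7  1.9] q [ 0.32  0.68 -0.51  1.62  0.39  0.94 -0.32]
t 23.57 tcp [681.5 -41.   92.8] yaw 0.8 tilt 0.2 w 49.9 F [-0.2  0.6  1. ] q [ 0.32  0.68 -0.51  1.62  0.39  0.94 -0.32]
to (680, -41, 50, 1) row: [-1.7 -0.  42.7] [-0.  -0.2 -0.2]
```

View pics/w9a.png

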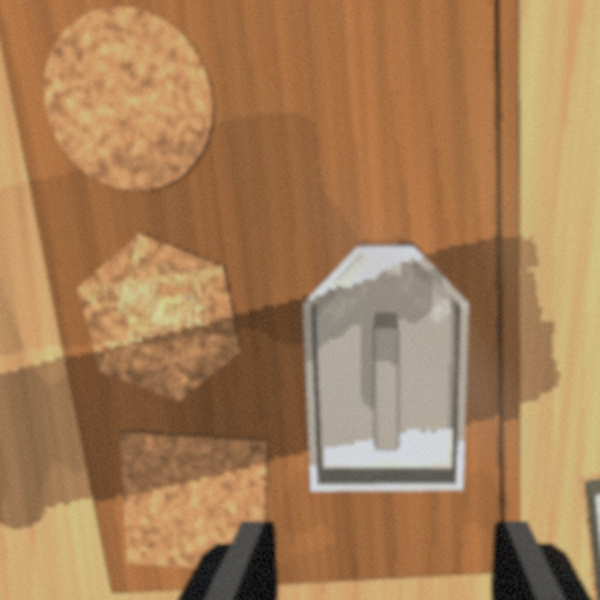

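View pics/w10.png

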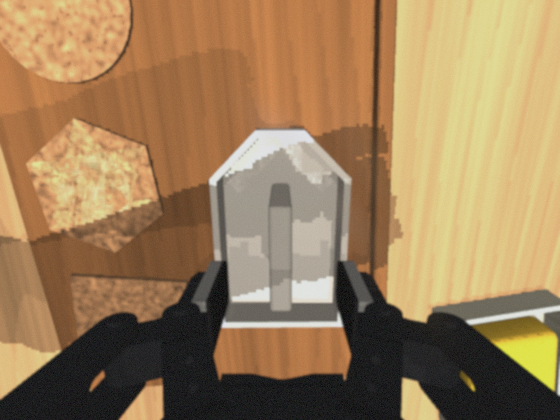

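```bash
python3 -m handwheel '-1 0 20 0 0 0 50;-1 0 36 0 0 0 50;-1 0 42 0 0 0 50;-1 0 42 0 0 0 50;-1 0 42 0 0 0 30;-1 0 42 0 0 0 6;-1 0 42 0 0 0 6;-1 0 42 0 0 0 6;-1 0 42 0 0 0 6;-1 0 42 0 0 0 6;-1 0 42 0 0 0 6;-1 0 42 0 0 0 6' 60; python3 -c "
from h import *
st()"
```

```text
clock: 25.08
tcp_pos: [0.6798, -0.0415, 0.0492]
orientation: [-3.142, -0.022, -0.002]
contact_force: [1.5, -0.4, 5.7]
grip_width: 0.0109
t 25.07 tcp [679.8 -41.5  49.2] yaw 0.8 tilt 0.08 w 10.9 F [ 1.5 -0.4  5.7] q [ 0.3   0.73 -0.49  1.64  0.42  0.87 -0.34]
```

```bash
python3 -c "
from h import *
go(521,-300.5,149,-103)"; python3 -m handwheel '0 0 -20 0 0 0 6;0 0 -60 0 0 0 6;0 0 -100 0 0 8 6;-10 20 -100 0 0 18 6;-30 50 -100 0 0 28 6;-50 85 -100 0 0 38 6;-70 120 -100 0 0 48 6;-90 155 -100 0 0 58 6;-110 190 -100 0 0 68 6;-130 220 -100 0 0 78 6;-150 245 -100 0 0 88 6;-158 257 -100 0 0 98 6'; python3 -c "
from h import *
st();go(521,-300.5,110,-103)"
```

```text
to (521, -300.5, 149, -103) row: [-162.3  256.7 -100. ] [-1.000e-01 -1.000e-01  1.038e+02]
clock: 26.58
tcp_pos: [0.5224, -0.3025, 0.1488]
orientation: [2.067, -2.364, -0.002]
contact_force: [0.7, -0.5, -2.0]
grip_width: 0.0112
t 26.57 tcp [ 522.4 -302.5  148.8] yaw -97.7 tilt 0.1 w 11.2 F [ 0.7 -0.5 -2. ] q [ 0.51  0.45 -0.12  1.8   0.07  0.89 -1.34]
to (521, -300.5, 110, -103) row: [-1.8  1.6 38.8] [ 0.1 -0.   5.3]
```

```bash
python3 -m handwheel '0 0 20 0 0 5.5 6;0 0 35 0 0 5.5 6;0 0 35 0 0 5.5 6;0 0 35 0 0 5.5 6'; python3 -c "
from h import *
st();shot('wrist','w11');shot('scene','s11',(90,190,290,320),4);shot('side','d11',(150,60,350,210),4);st();go(521,-300.5,60,-103)"
```

```text
clock: 27.08
tcp_pos: [0.5252, -0.3005, 0.1139]
orientation: [-1.964, 2.451, -0.0]
contact_force: [0.7, -0.1, -1.6]
grip_width: 0.0109
t 27.07 tcp [ 525.2 -300.5  113.9] yaw -102.6 tilt 0.02 w 10.9 F [ 0.7 -0.1 -1.6] q [ 0.49  0.5  -0.1   1.82  0.06  0.82 -1.43]
t 27.23 tcp [ 525.3 -300.8  114.2] yaw -102.6 tilt 0.06 w 10.8 F [-0.4  0.1 -2.3] q [ 0.49  0.5  -0.1   1.82  0.06  0.82 -1.43]
to (521, -300.5, 60, -103) row: [ 0.6  4.4 54.2] [-0.1 -0.   0.4]
```

View pics/w11.png

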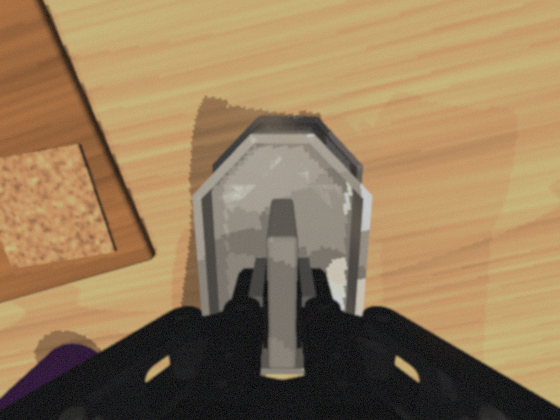

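View pics/s11.png

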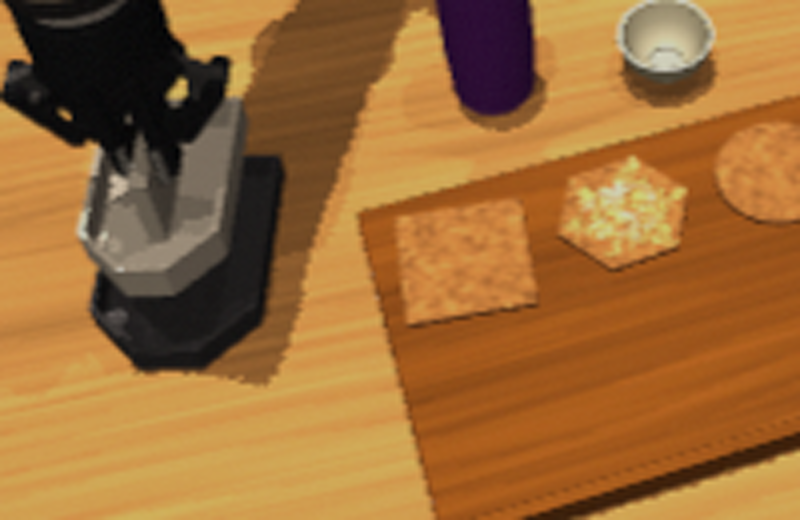

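View pics/d11.png

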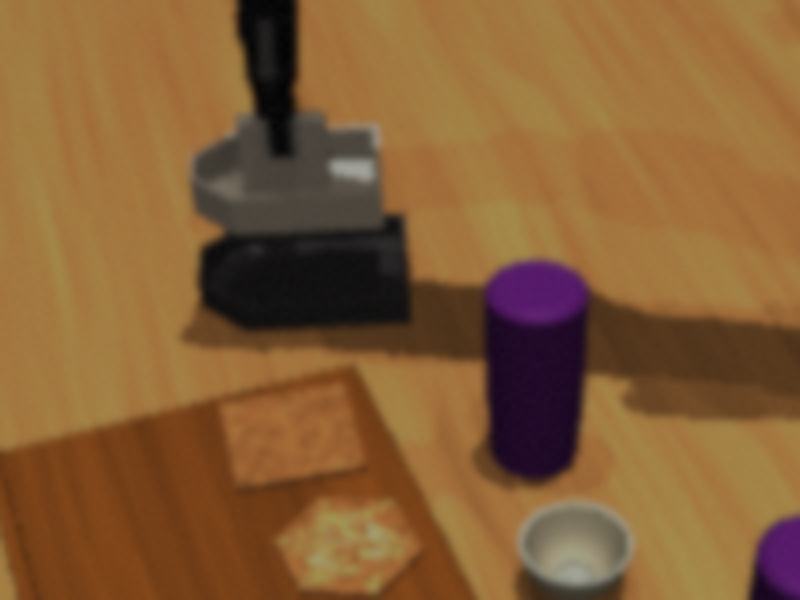

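```bash
python3 - <<'E'
from h import *
W=np.load("pics/w11.npz")
def s(n,L,z): P=np.array([px(W,u,v,z) for u,v in L])*1000;print(n,P[:,:2].round(1).tolist())
s('ins',[(195,195),(252,135),(318,135),(371,195)],.105)
s('tray',[(214,165),(264,117),(317,116),(361,165)],.022)
def corners(c,yaw,L,Wd,leg):
    a=np.radians(yaw);M=np.array([[np.cos(a),-np.sin(a)],[np.sin(a),np.cos(a)]])
    return np.array([[L-leg,Wd],[L,Wd-leg],[L,-Wd+leg],[L-leg,-Wd]])@M.T+c
print('ins exp',corners((525.3,-300.8),-12.6,65,42,28).round(1).tolist())
print('tray exp',corners((521,-300.5),-13,76,53,33).round(1).tolist())
print(proj(W,[[.525,-.3008,.141]]))
E
```

```text
ins [[569.3, -268.6], [590.0, -301.1], [583.7, -329.6], [551.5, -348.6]]
tray [[572.1, -261.9], [596.0, -303.6], [588.9, -338.6], [549.8, -362.6]]
ins exp [[570.6, -267.9], [591.8, -301.3], [585.7, -328.6], [552.2, -349.9]]
tray exp [[574.8, -258.5], [599.6, -298.1], [590.6, -337.1], [551.0, -361.8]]
[[283.35939806 306.40285816]]
```

```bash
python3 -m handwheel '1 4 20 0 0 0.4 6;1 4 40 0 0 0.4 6;1 4 48 0 0 0.4 6;1 4 48 0 0 0.4 6;1 4 48 0 0 0.4 6'; python3 -c "
from h import *
st();shot('wrist','w12');shot('scene','s12',(90,190,220,290),6);shot('side','d12',(180,80,280,155),8);st();go(521,-300.5,41.2,-103)"
```

```text
clock: 27.85
tcp_pos: [0.5214, -0.3011, 0.0664]
orientation: [-1.954, 2.459, -0.002]
contact_force: [1.4, -0.7, -2.5]
grip_width: 0.011
t 27.85 tcp [ 521.4 -301.1   66.4] yaw -103.1 tilt 0.08 w 11.0 F [ 1.4 -0.7 -2.5] q [ 0.49  0.56 -0.09  1.86  0.07  0.73 -1.44]
t 28.0 tcp [ 521.2 -301.1   66.3] yaw -103.1 tilt 0.08 w 11.0 F [-0.2 -0.6 -2. ] q [ 0.49  0.56 -0.09  1.86  0.07  0.73 -1.44]
to (521, -300.5, 41.2, -103) row: [-0.5  0.4 25.1] [-0.1 -0.  -0.1]
```

View pics/w12.png

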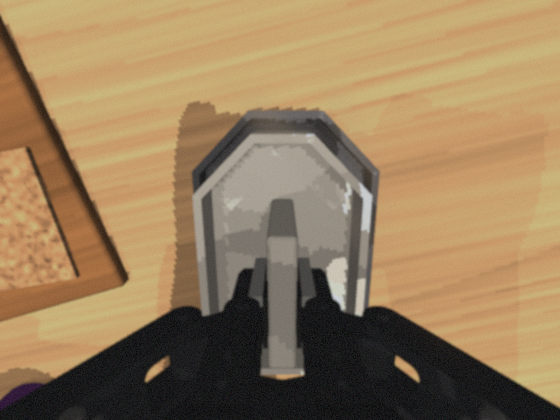

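View pics/s12.png

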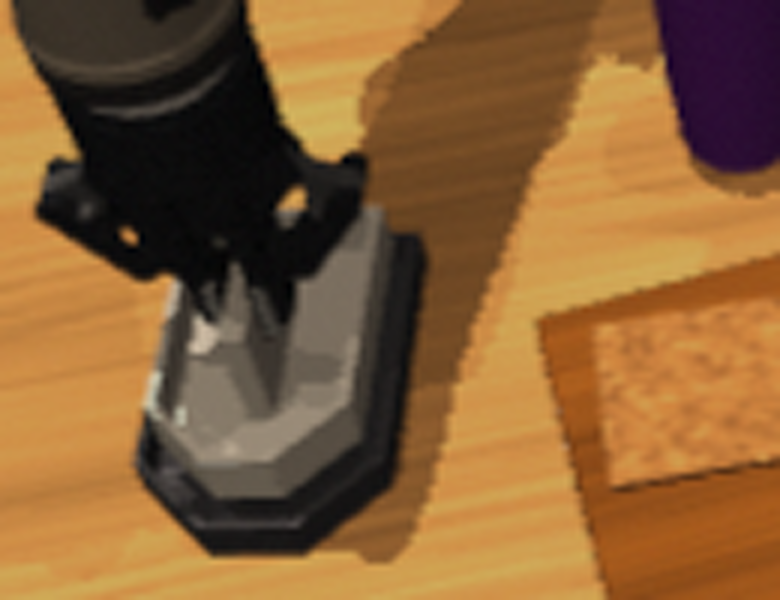

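View pics/d12.png

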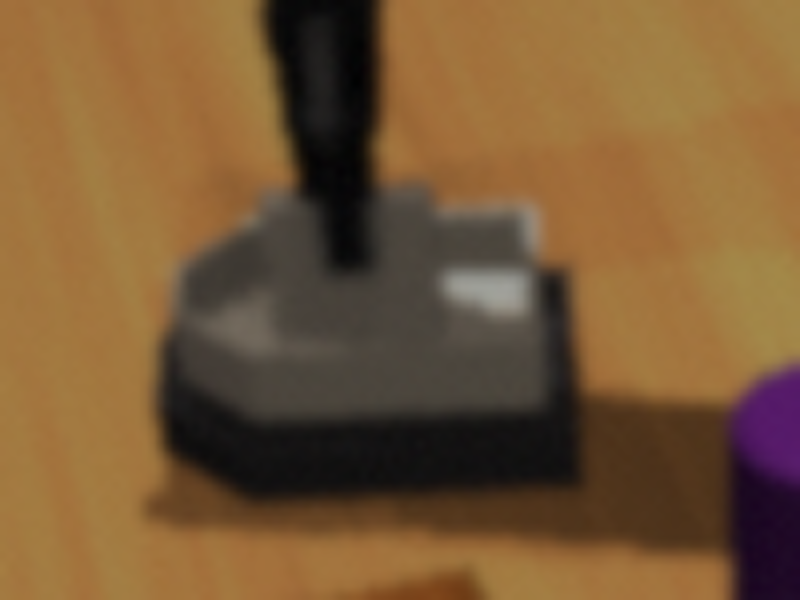

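```bash
python3 - <<'E'
from h import *
W=np.load("pics/w12.npz")
c=np.array([521.2,-301.1]);a=np.radians(-13.1);M=np.array([[np.cos(a),-np.sin(a)],[np.sin(a),np.cos(a)]])
def s(n,L,z): P=np.array([px(W,u,v,z) for u,v in L])*1000;print(n,((P[:,:2]-c)@M).round(1).tolist())
s('ins',[(193,195),(252,133),(318,133),(371,195)],.057)
s('tray',[(192,172),(248,111),(325,111),(379,172)],.022)
E
```

```text
ins [[36.1, 41.8], [64.4, 13.6], [64.4, -15.6], [36.3, -41.3]]
tray [[40.9, 50.9], [73.8, 18.5], [73.9, -22.7], [41.1, -54.4]]
```

```bash
python3 -m handwheel '1.5 1.5 0 0 0 0 6;1.5 1.5 8 0 0 0 6;1.5 1.5 14 0 0 0 6;1.5 1.5 19 0 0 0 6;1.5 1.5 22 0 0 0 6;1.5 1.5 24 0 0 0 6;1.5 1.5 25 0 0 0 6;1.5 1.5 25 0 0 0 6'; python3 -c "
from h import *
st()"
```

```text
clock: 29.0
tcp_pos: [0.519, -0.302, 0.0411]
orientation: [-1.954, 2.46, -0.0]
contact_force: [-3.2, 1.6, 5.5]
grip_width: 0.0109
t 29.0 tcp [ 519.  -302.    41.1] yaw -103.1 tilt 0.01 w 10.9 F [-3.2  1.6  5.5] q [ 0.49  0.59 -0.09  1.87  0.08  0.68 -1.44]
```

Touched the tray floor at the expected height. Releasing.

```bash
python3 -m handwheel '0 0 0 0 0 0 6;0 0 0 0 0 0 20;0 0 0 0 0 0 40;0 0 0 0 0 0 45;0 0 0 0 0 0 45;0 0 -30 0 0 0 45;0 0 -80 0 0 0 45;0 0 -130 0 0 0 45;0 0 -160 0 0 0 45;0 0 -160 0 0 0 45'; python3 -c "
from h import *
st();shot('wrist','w13');shot('scene','s13',(90,190,220,290),6);shot('side','d13')"
```

```text
clock: 30.25
tcp_pos: [0.5205, -0.3028, 0.2035]
orientation: [-1.952, 2.458, -0.008]
contact_force: [-0.3, 0.1, -0.2]
grip_width: 0.0449
t 30.25 tcp [ 520.5 -302.8  203.5] yaw -103.1 tilt 0.32 w 44.9 F [-0.3  0.1 -0.2] q [ 0.5   0.39 -0.1   1.76  0.04  0.99 -1.42]
```

View pics/s13.png

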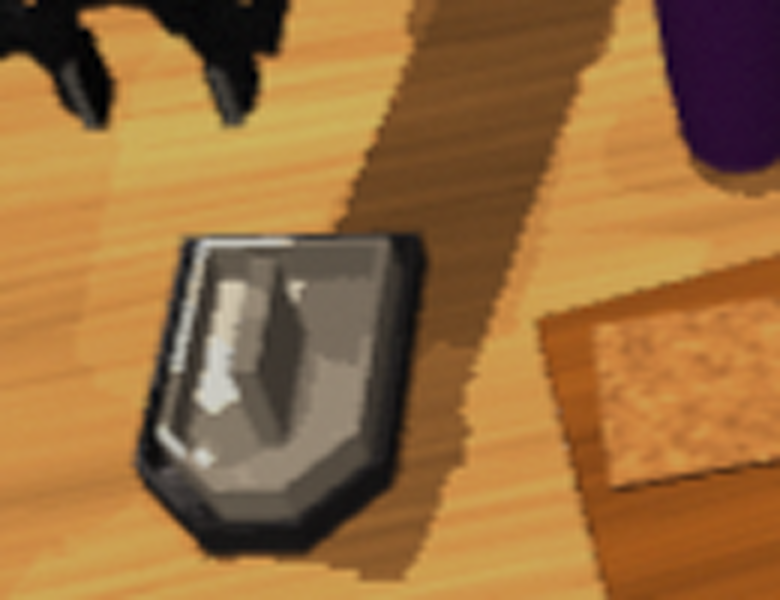

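View pics/w13.png

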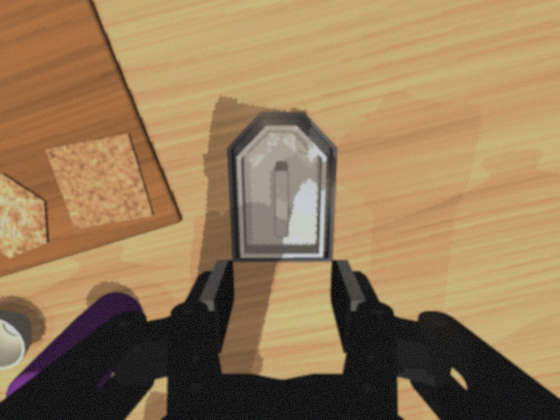

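View pics/d13.png

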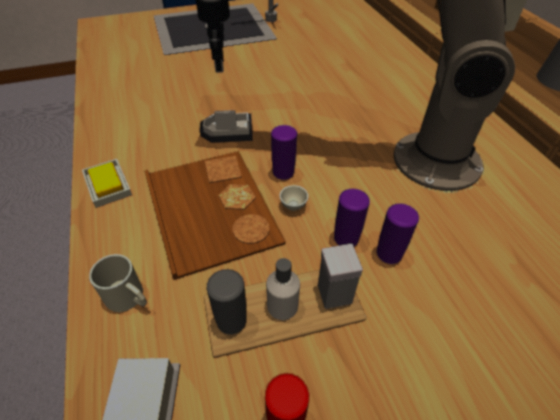

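```bash
python3 - <<'E'
from h import *
import cv2
W=np.load("pics/w13.npz")
im=cv2.imread("pics/w13.png"); cv2.imwrite("pics/w13a.png",cv2.resize(im[105:270,200:365],(600,600),interpolation=cv2.INTER_CUBIC))
cv2.imwrite("pics/w13b.png",cv2.resize(im[110:240,30:190],(800,650),interpolation=cv2.INTER_CUBIC)[:600])
E
```

```text
(no output)
```

View pics/w13a.png

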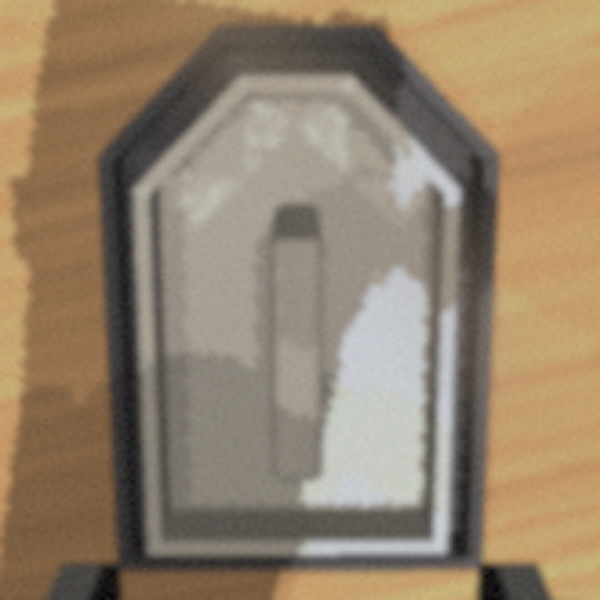

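```bash
python3 - <<'E'
from h import *
W=np.load("pics/w13.npz")
c=np.array([520.,-302]);a=np.radians(-13);M=np.array([[np.cos(a),-np.sin(a)],[np.sin(a),np.cos(a)]])
def s(n,L,z): P=np.array([px(W,200+(u+.5)/3.636-.5,105+(v+.5)/3.636-.5,z) for u,v in L])*1000;print(n,((P[:,:2]-c)@M).round(1).tolist())
s('ins',[(133,188),(240,76),(355,76),(461,188),(448,555),(148,555)],.032)
s('tray',[(102,157),(216,28),(383,28),(497,157),(480,566),(120,566)],.022)
go(435,306,230,-5); go(520,0,230,-10)
E
```

```text
ins [[35.0, 41.9], [62.8, 14.1], [62.8, -14.7], [35.0, -42.3], [-67.3, -42.5], [-67.3, 41.7]]
tray [[41.9, 51.1], [74.3, 20.5], [74.3, -22.1], [41.8, -52.8], [-75.3, -53.2], [-75.2, 51.3]]
to (435, 306, 230, -5) row: [-573.1  218.5  -30. ] [  0.1   0.1 -98.1]
to (520, 0, 230, -10) row: [-294.3   66.5  -30.4] [  0.1   0.1 -93.1]
```

```bash
python3 -m handwheel '-30 10 -30 0 0 -10 70;-85 20 -30 0 0 -20 85;-140 32 -30 0 0 -30 85;-195 44 -30 0 0 -40 85;-250 55 -30 0 0 -50 85;-294 66 -30 0 0 -60 85;-350 95 -30 0 0 -70 85;-400 120 -30 0 0 -80 85;-450 150 -30 0 0 -90 85;-500 180 -30 0 0 -98 85;-550 205 -30 0 0 -98 85;-573 218 -30 0 0 -98 85'; python3 -c "
from h import *
st();shot('wrist','w14');st();go(434.5,306,90,-5)"
```

```text
clock: 31.9
tcp_pos: [0.4339, 0.3085, 0.2293]
orientation: [-3.138, 0.132, 0.004]
contact_force: [0.8, 0.1, -0.9]
grip_width: 0.0849
t 31.9 tcp [433.9 308.5 229.3] yaw -4.8 tilt 0.16 w 84.9 F [ 0.8  0.1 -0.9] q [-0.16  0.32 -0.69  1.86  0.23  1.04 -1.03]
t 31.95 tcp [432.7 311.1 229.5] yaw -4.7 tilt 0.23 w 85.2 F [-1.2  2.4  0.3] q [-0.16  0.32 -0.7   1.86  0.23  1.04 -1.03]
to (434.5, 306, 90, -5) row: [  2.7   5.3 139.5] [-0.1  0.2  0.3]
```

View pics/w14.png

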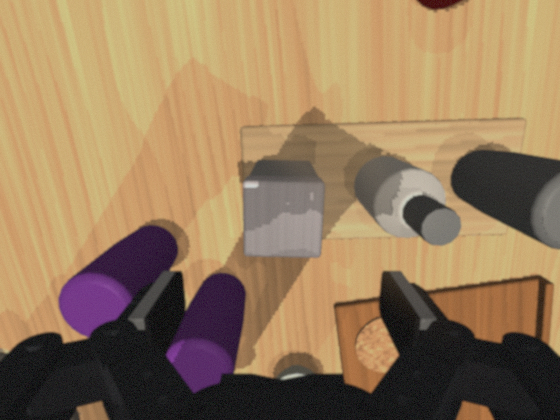

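Tin is at (283,218), square to the jaws. Descend partway and let it settle before the final drop.

```bash
python3 -m handwheel '0 0 20 0 0 0 85;0 0 50 0 0 0 85;0 0 60 0 0 0 85;0 0 60 0 0 0 85;0 0 60 0 0 0 85'; python3 -c "
from h import *
st();go(434.5,306,90,-5)"
```

```text
clock: 32.58
tcp_pos: [0.4366, 0.3059, 0.1713]
orientation: [-3.138, 0.139, -0.001]
contact_force: [-0.4, -0.3, -0.5]
grip_width: 0.0847
t 32.58 tcp [436.6 305.9 171.3] yaw -5.1 tilt 0.07 w 84.7 F [-0.4 -0.3 -0.5] q [-0.19  0.39 -0.67  1.92  0.3   0.93 -1.09]
to (434.5, 306, 90, -5) row: [-2.2  0.1 81.3] [-0.1 -0.  -0.1]
```

```bash
python3 -m handwheel '-2 0 30 0 0 0 85;-2 0 65 0 0 0 85;-2 0 80 0 0 0 85;-2 0 81 0 0 0 85;-2 0 81 0 0 0 50;-2 0 81 0 0 0 50;-2 0 81 0 0 0 50;-2 0 81 0 0 0 50;-2 0 81 0 0 0 50;-2 0 81 0 0 0 50' 45; python3 -c "
from h import *
st();go(568,-125.5,220,-5)"
```

```text
clock: 33.83
tcp_pos: [0.4349, 0.3065, 0.091]
orientation: [-3.137, 0.139, -0.003]
contact_force: [-1.1, -1.5, 6.7]
grip_width: 0.0596
t 33.83 tcp [434.9 306.5  91. ] yaw -5.1 tilt 0.14 w 59.6 F [-1.1 -1.5  6.7] q [-0.25  0.5  -0.61  1.98  0.4   0.78 -1.18]
to (568, -125.5, 220, -5) row: [ 171.1  418.3 -129.3] [-0.1 -0.1 -0.1]
```

```bash
python3 -m handwheel '0 0 -20 0 0 0 50;0 0 -65 0 0 0 50;0 0 -110 0 0 0 50;10 20 -130 0 0 0 50;30 60 -130 0 0 0 50;52 115 -130 0 0 0 50;76 175 -130 0 0 0 50;100 235 -130 0 0 0 50;122 295 -130 0 0 0 50;145 355 -130 0 0 0 50;163 400 -130 0 0 0 50;171 418 -130 0 0 0 50'; python3 -m handwheel '0 0 30 0 0 0 50;0 0 70 0 0 0 50;0 0 90 0 0 0 50;0 0 90 0 0 0 50;0 0 90 0 0 0 50'; python3 -c "
from h import *
st();shot('wrist','w15');shot('scene','s15',(130,160,330,310),4);st();go(568,-125.5,95,-5)"
```

```text
clock: 35.33
tcp_pos: [0.5676, -0.1306, 0.2204]
orientation: [3.137, -0.148, 0.001]
contact_force: [0.3, 0.2, -2.5]
grip_width: 0.0597
clock: 35.95
tcp_pos: [0.5687, -0.1255, 0.1311]
orientation: [3.138, -0.138, 0.004]
contact_force: [-0.2, 0.7, -1.9]
grip_width: 0.0594
t 35.95 tcp [ 568.7 -125.5  131.1] yaw -5.0 tilt 0.13 w 59.4 F [-0.2  0.7 -1.9] q [ 0.47  0.48 -0.46  1.85  0.27  0.87 -0.22]
t 36.05 tcp [ 568.7 -125.7  131.2] yaw -5.1 tilt 0.15 w 59.7 F [ 0.7  0.1 -2.5] q [ 0.47  0.48 -0.46  1.85  0.27  0.87 -0.22]
to (568, -125.5, 95, -5) row: [-0.8 -0.2 36.2] [ 0.  -0.2 -0.1]
```

View pics/s15.png

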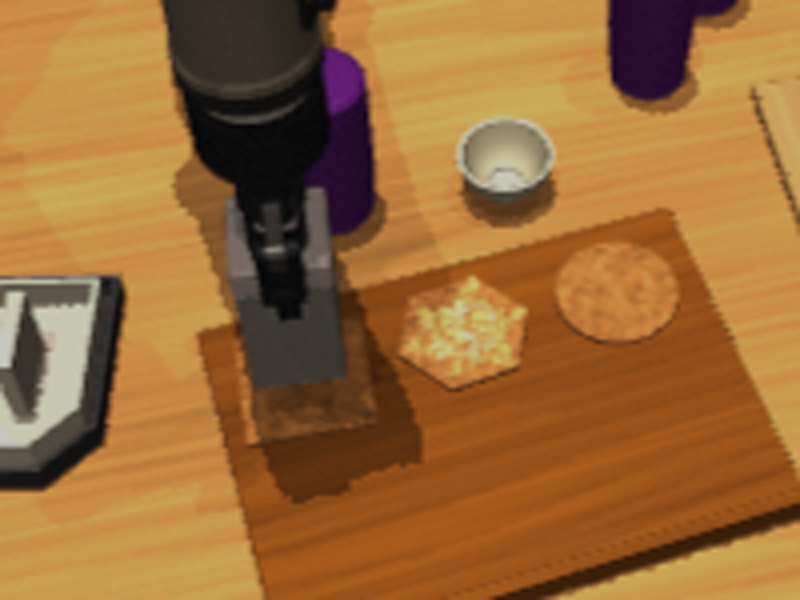

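View pics/w13b.png

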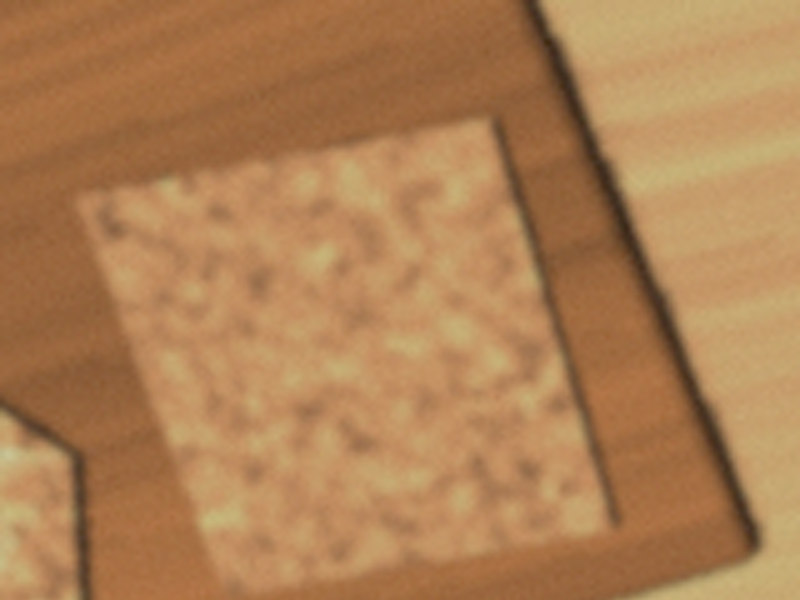

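```bash
python3 - <<'E'
from h import *
W=np.load("pics/w13.npz");S=np.load("pics/s15.npz");N=np.load("pics/w9.npz")
def s(n,g,L,z,o,k): P=np.array([px(g,o[0]+(u+.5)/k-.5,o[1]+(v+.5)/k-.5,z) for u,v in L])*1000;print(n,P[:,:2].round(0).tolist(),P.mean(0)[:2].round(1))
s('sq w13',W,[(78,190),(490,120),(612,525),(228,592)],.016,(30,110),5)
s('hex s15',S,[(473,277),(525,310),(520,368),(458,389),(400,352),(408,300)],.016,(130,160),4)
s('round s15',S,[(556,290),(679,290),(618,241),(618,341)],.016,(130,160),4)
s('sq w9',N,[(121,431),(266,440),(264,570),(128,565)],.016,(90,0),2)
s('hex w9',N,[(141,233),(224,267),(239,350),(181,402),(98,362),(77,287)],.016,(90,0),2)
s('rnd w9',N,[(44,100),(214,100),(129,6),(129,191)],.016,(90,0),2)
E
python3 -m handwheel '-0.5 0 20 0 0 0 50;-0.5 0 30 0 0 0 50;-0.5 0 34 0 0 0 50;-0.5 0 35.5 0 0 0 50;-0.5 0 36.5 0 0 0 50;-0.5 0 36.5 0 0 0 50'; python3 -c "
from h import *
st()"
```

```text
sq w13 [[612.0, -88.0], [607.0, -170.0], [524.0, -166.0], [528.0, -83.0]] [ 567.8 -127. ]
hex s15 [[513.0, -0.0], [549.0, 27.0], [593.0, 13.0], [599.0, -30.0], [562.0, -61.0], [521.0, -47.0]] [556.3 -16.5]
round s15 [[538.0, 52.0], [559.0, 133.0], [508.0, 104.0], [589.0, 81.0]] [548.4  92.7]
sq w9 [[529.0, -82.0], [612.0, -86.0], [607.0, -170.0], [524.0, -167.0]] [ 568.  -126.2]
hex w9 [[550.0, 28.0], [593.0, 11.0], [599.0, -34.0], [564.0, -64.0], [520.0, -42.0], [513.0, -1.0]] [556.4 -17. ]
rnd w9 [[507.0, 91.0], [592.0, 92.0], [554.0, 133.0], [546.0, 49.0]] [549.7  91. ]
clock: 36.8
tcp_pos: [0.5672, -0.1259, 0.0951]
orientation: [3.137, -0.139, 0.0]
contact_force: [-6.2, 1.7, 12.1]
grip_width: 0.0596
t 36.8 tcp [ 567.2 -125.9   95.1] yaw -5.1 tilt 0.06 w 59.6 F [-6.2  1.7 12.1] q [ 0.45  0.53 -0.45  1.87  0.31  0.81 -0.24]
```

```bash
python3 -m handwheel '0 0 -0.5 0 0 0 50;0 0 -0.5 0 0 0 60;0 0 -0.5 0 0 0 78;0 0 -0.5 0 0 0 82;0 0 -0.5 0 0 0 82;0 0 -0.5 0 0 0 82;0 0 -0.5 0 0 0 82;0 0 -50 0 0 0 82;0 0 -100 0 0 0 82;0 0 -130 0 0 0 82;0 0 -130 0 0 0 82'; python3 -c "
from h import *
st();shot('scene','s16',(130,160,330,310),4);go(540,301,220,0)"
```

```text
clock: 38.17
tcp_pos: [0.5688, -0.1259, 0.2258]
orientation: [3.138, -0.139, 0.008]
contact_force: [-0.2, 0.7, -0.5]
grip_width: 0.082
t 38.17 tcp [ 568.8 -125.9  225.8] yaw -5.1 tilt 0.31 w 82.0 F [-0.2  0.7 -0.5] q [ 0.5   0.37 -0.5   1.77  0.2   1.05 -0.16]
to (540, 301, 220, 0) row: [ -65.2 -422.7    3.5] [ 0.  -0.1 -5.1]
```

View pics/s16.png

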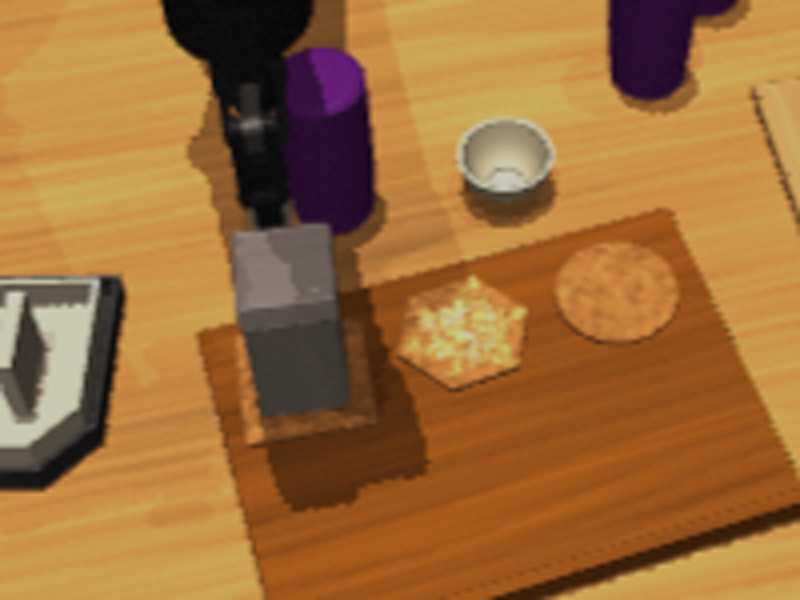

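Tin stands centred on the square pad, at (290,330) in the crop. Now the soap.

```bash
python3 -m handwheel '-5 -40 0 0 0 -1 60;-14 -95 0 0 0 -2 60;-23 -150 0 0 0 -3 60;-32 -210 0 0 0 -4 60;-41 -265 0 0 0 -5 60;-50 -320 0 0 0 -5 60;-58 -375 0 0 0 -5 60;-64 -415 0 0 0 -5 60;-65 -423 0 0 0 -5 60;-65 -423 0 0 0 -5 60;-65 -423 0 0 0 -5 60'; python3 -c "
from h import *
st();shot('wrist','w17');st();go(540,301,125,0)"
```

```text
clock: 39.6
tcp_pos: [0.5402, 0.2991, 0.2222]
orientation: [3.14, -0.006, -0.001]
contact_force: [-0.5, -0.5, 0.6]
grip_width: 0.06
t 39.6 tcp [540.2 299.1 222.2] yaw -0.2 tilt 0.11 w 60.0 F [-0.5 -0.5  0.6] q [-0.14  0.46 -0.63  1.67  0.3   1.1  -0.86]
t 39.65 tcp [540.3 299.2 222.5] yaw -0.2 tilt 0.09 w 60.2 F [ 0.7 -0.3  0.2] q [-0.14  0.46 -0.63  1.67  0.3   1.1  -0.86]
to (540, 301, 125, 0) row: [-0.3 -1.9 97.5] [ 0.1  0.  -0.2]
```

View pics/w17.png

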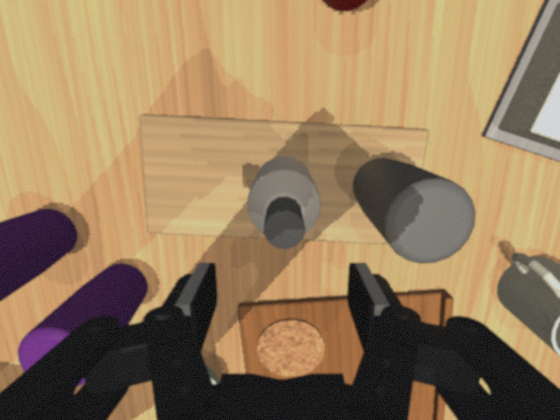

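```bash
python3 -m handwheel '0 -1 40 0 0 0 55;0 -1 75 0 0 0 55;0 -1 92 0 0 0 55;0 -1 97 0 0 0 55;0 -1 97 0 0 0 55;0 -1 97 0 0 0 22;0 -1 97 0 0 0 22;0 -1 97 0 0 0 22;0 -1 97 0 0 0 22;0 -1 97 0 0 0 22;0 -1 97 0 0 0 22' 50; python3 - <<'E'
from h import *
st();go(556.4,-17,190,0)
E
```

```text
clock: 41.02
tcp_pos: [0.5407, 0.3029, 0.1273]
orientation: [-3.14, 0.002, -0.004]
contact_force: [1.2, 0.6, 5.7]
grip_width: 0.0265
t 41.02 tcp [540.7 302.9 127.3] yaw -0.1 tilt 0.15 w 26.5 F [1.2 0.6 5.7] q [-0.18  0.57 -0.59  1.75  0.38  0.93 -0.93]
to (556.4, -17, 190, 0) row: [ 16.3 319.8 -63. ] [-0.1 -0.1 -0.1]
```

```bash
python3 -m handwheel '0 0 -20 0 0 0 22;0 0 -50 0 0 0 22;0 15 -63 0 0 0 22;2 60 -63 0 0 0 22;5 115 -63 0 0 0 22;8 170 -63 0 0 0 22;11 220 -63 0 0 0 22;13 265 -63 0 0 0 22;15 300 -63 0 0 0 22;16 318 -63 0 0 0 22;16 318 -40 0 0 0 22;16 318 -30 0 0 0 22'; python3 -m handwheel '0 0 0 0 0 0 22;0 0 0 0 0 0 22';python3 -c "
from h import *
st();shot('scene','s18',(130,160,330,310),4);shot('side','d18',(160,110,300,250),4.2);st();go(556.4,-15,131,0)"
```

```text
clock: 42.52
tcp_pos: [0.5541, -0.0154, 0.1549]
orientation: [-3.141, 0.001, 0.004]
contact_force: [-0.7, 0.5, -3.9]
grip_width: 0.0269
clock: 42.78
tcp_pos: [0.5557, -0.015, 0.1566]
orientation: [-3.141, 0.0, -0.001]
contact_force: [-0.1, -0.6, -3.7]
grip_width: 0.0267
t 42.77 tcp [555.7 -15.  156.6] yaw -0.0 tilt 0.05 w 26.7 F [-0.1 -0.6 -3.7] q [ 0.36  0.42 -0.56  1.89  0.28  0.91 -0.34]
t 42.88 tcp [555.8 -15.2 156.8] yaw -0.0 tilt 0.07 w 26.6 F [ 0.5 -0.4 -3.9] q [ 0.36  0.42 -0.56  1.89  0.28  0.91 -0.34]
to (556.4, -15, 131, 0) row: [ 0.5 -0.2 25.8] [-0.  -0.1 -0. ]
```

View pics/s18.png

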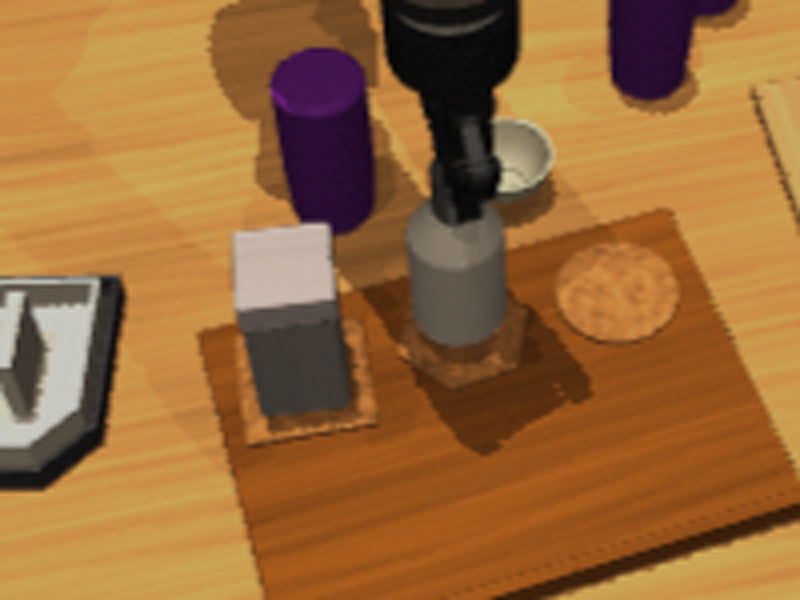

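View pics/d18.png

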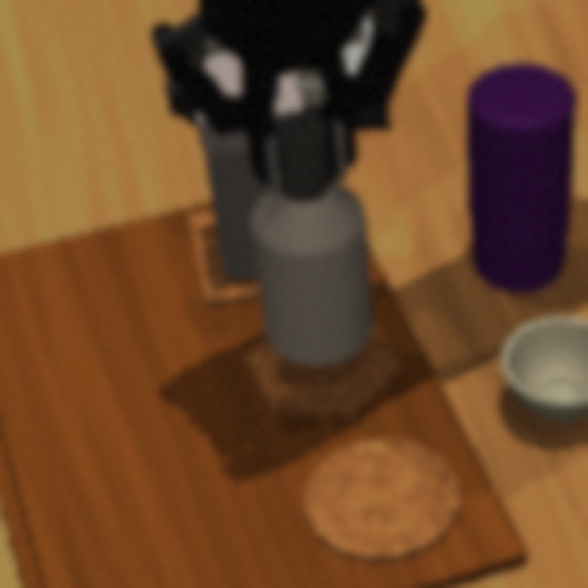

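```bash
python3 -m handwheel '0.5 0 12 0 0 0 22;0.5 0 20 0 0 0 22;0.5 0 24 0 0 0 22;0.5 0 26 0 0 0 22;0.5 0 26 0 0 0 22;0.5 0 26 0 0 0 22'; python3 -c "
from h import *
st()"
```

```text
clock: 43.62
tcp_pos: [0.5557, -0.0158, 0.1312]
orientation: [3.141, -0.002, -0.0]
contact_force: [-5.3, -1.0, 9.3]
grip_width: 0.0267
t 43.62 tcp [555.7 -15.8 131.2] yaw -0.1 tilt 0.06 w 26.7 F [-5.3 -1.   9.3] q [ 0.35  0.46 -0.55  1.9   0.31  0.86 -0.36]
```

```bash
python3 -m handwheel '0 0 0 0 0 0 22;0 0 0 0 0 0 35;0 0 0 0 0 0 50;0 0 0 0 0 0 50;0 0 0 0 0 0 50;0 0 -40 0 0 0 50;0 0 -80 0 0 0 60;0 0 -95 0 0 0 80;0 0 -95 0 0 0 80'; python3 -c "
from h import *
st();shot('scene','s19',(130,160,330,310),4);go(644.5,296,225,0)"
```

```text
clock: 44.75
tcp_pos: [0.5563, -0.0157, 0.2256]
orientation: [3.141, -0.002, 0.003]
contact_force: [0.3, 0.1, -0.2]
grip_width: 0.0798
t 44.75 tcp [556.3 -15.7 225.6] yaw -0.1 tilt 0.1 w 79.8 F [ 0.3  0.1 -0.2] q [ 0.39  0.35 -0.59  1.82  0.22  1.04 -0.28]
to (644.5, 296, 225, 0) row: [  88.6 -312.    -0.7] [ 0.   0.  -0.1]
```

View pics/s19.png

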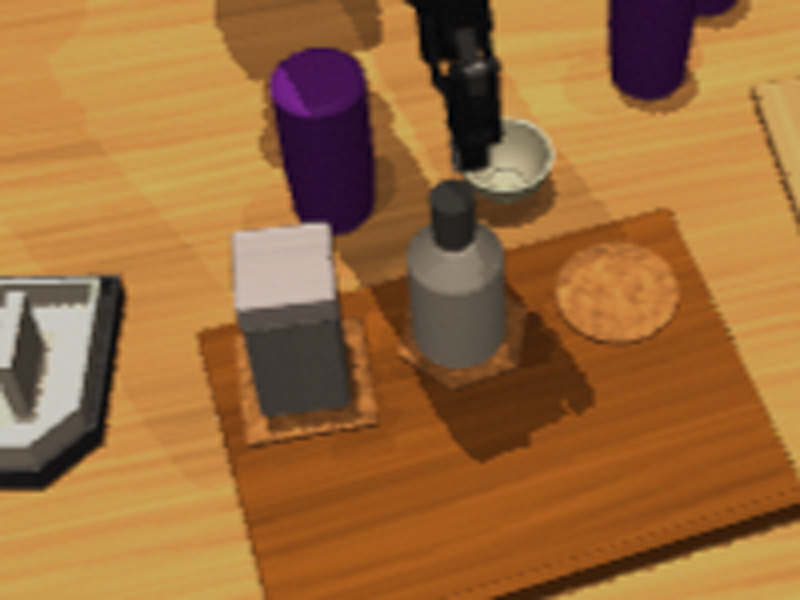

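Soap stands centred on the hex pad, at (460,300). Now the tumbler.

```bash
python3 -m handwheel '6 -25 0 0 0 0 85;20 -75 0 0 0 0 85;35 -125 0 0 0 0 85;50 -180 0 0 0 0 85;66 -235 0 0 0 0 85;80 -285 0 0 0 0 85;88 -310 0 0 0 0 85;89 -312 0 0 0 0 85;89 -312 0 0 0 0 85;89 -312 25 0 0 0 85;89 -312 35 0 0 0 85;89 -312 35 0 0 0 85'; python3 -c "
from h import *
st();shot('wrist','w20');st();go(644.5,296,97,0)"
```

```text
clock: 46.3
tcp_pos: [0.645, 0.2945, 0.1892]
orientation: [3.14, -0.004, -0.002]
contact_force: [0.3, -0.1, -0.4]
grip_width: 0.0852
t 46.3 tcp [645.  294.5 189.2] yaw -0.2 tilt 0.12 w 85.2 F [ 0.3 -0.1 -0.4] q [-0.14  0.64 -0.58  1.47  0.37  1.15 -0.79]
t 46.35 tcp [645.4 295.2 190.1] yaw -0.1 tilt 0.03 w 84.9 F [-0.2 -0.2 -0.1] q [-0.14  0.64 -0.58  1.47  0.37  1.15 -0.79]
to (644.5, 296, 97, 0) row: [-0.9 -0.8 93.1] [ 0.   0.  -0.1]
```

View pics/w20.png

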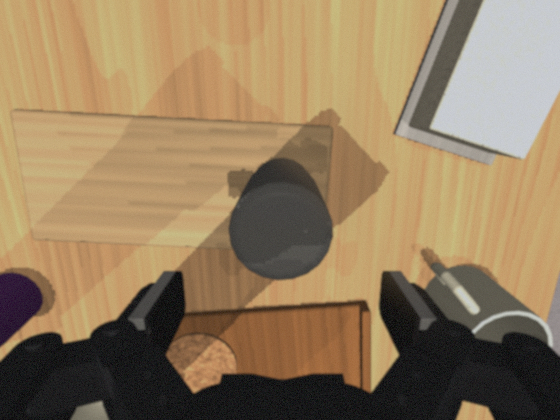

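```bash
python3 -m handwheel '0 0 35 0 0 0 85;0 0 70 0 0 0 85;0 0 90 0 0 0 85;0 0 92 0 0 0 85;0 0 92 0 0 0 55;0 0 92 0 0 0 55;0 0 92 0 0 0 55;0 0 92 0 0 0 55;0 0 92 0 0 0 55;0 0 92 0 0 0 55' 40; python3 -c "
from h import *
st();go(549.5,91.5,160,0)"
```

```text
clock: 47.6
tcp_pos: [0.6458, 0.297, 0.1001]
orientation: [-3.14, 0.002, -0.003]
contact_force: [-1.8, -0.2, 6.0]
grip_width: 0.0635
t 47.6 tcp [645.8 297.  100.1] yaw -0.1 tilt 0.14 w 63.5 F [-1.8 -0.2  6. ] q [-0.16  0.73 -0.55  1.53  0.43  1.   -0.83]
to (549.5, 91.5, 160, 0) row: [-96.  205.6 -60.4] [-0.1 -0.1 -0.1]
```

```bash
python3 -m handwheel '0 0 -20 0 0 0 55;0 0 -50 0 0 0 55;-8 15 -60 0 0 0 55;-25 55 -60 0 0 0 55;-48 105 -60 0 0 0 55;-70 150 -60 0 0 0 55;-88 190 -60 0 0 0 55;-96 206 -60 0 0 0 55;-96 206 -60 0 0 0 55;-96 206 -35 0 0 0 55;-96 206 -30 0 0 0 55;-96 206 -30 0 0 0 55'; python3 -c "
from h import *
st();shot('scene','s21',(130,160,330,310),4);st();go(549.5,92,104,0)"
```

```text
clock: 49.1
tcp_pos: [0.549, 0.0915, 0.128]
orientation: [-3.141, -0.0, 0.001]
contact_force: [-0.5, -0.5, -3.0]
grip_width: 0.0638
t 49.1 tcp [549.   91.5 128. ] yaw 0.0 tilt 0.05 w 63.8 F [-0.5 -0.5 -3. ] q [ 0.19  0.48 -0.6   1.9   0.34  0.87 -0.58]
t 49.15 tcp [549.3  91.4 128.4] yaw -0.0 tilt 0.05 w 63.5 F [ 0.3 -0.2 -2.7] q [ 0.19  0.47 -0.6   1.9   0.34  0.87 -0.58]
to (549.5, 92, 104, 0) row: [ 0.1 -0.6 24.4] [-0. -0. -0.]
```

View pics/s21.png

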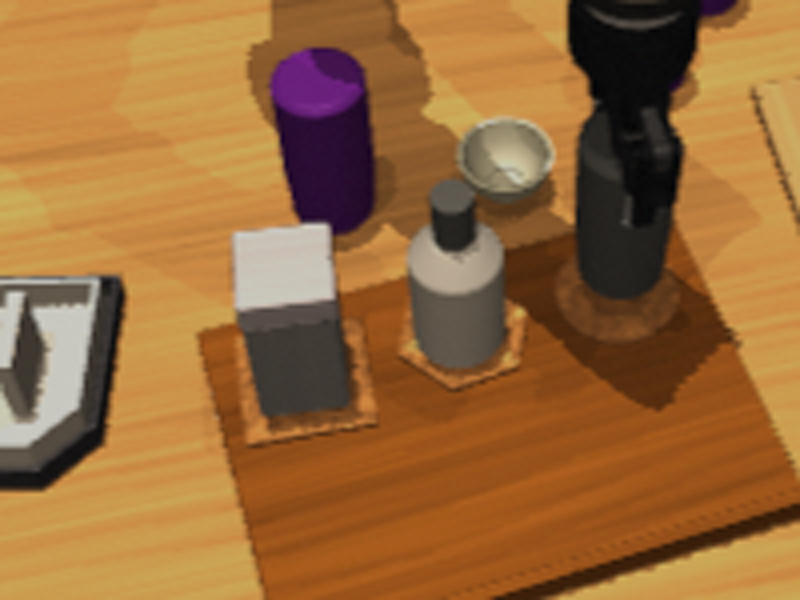

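```bash
python3 -m handwheel '0 0 12 0 0 0 55;0 0 20 0 0 0 55;0 0 23 0 0 0 55;0 0 24.5 0 0 0 55;0 0 24.5 0 0 0 55;0 0 24.5 0 0 0 55'; python3 -c "
from h import *
st()"
```

```text
clock: 49.9
tcp_pos: [0.5486, 0.0904, 0.1041]
orientation: [3.141, -0.002, -0.001]
contact_force: [-4.0, -0.6, 5.5]
grip_width: 0.0634
t 49.9 tcp [548.6  90.4 104.1] yaw -0.1 tilt 0.04 w 63.4 F [-4.  -0.6  5.5] q [ 0.18  0.51 -0.58  1.92  0.37  0.82 -0.6 ]
```

```bash
python3 -m handwheel '0 0 0 0 0 0 55;0 0 0 0 0 0 65;0 0 0 0 0 0 80;0 0 0 0 0 0 82;0 0 0 0 0 0 82;0 0 0 0 0 0 82;0 0 -45 0 0 0 82;0 0 -90 0 0 0 82;0 0 -140 0 0 0 82;0 0 -180 0 0 0 82;0 0 -190 0 0 0 82;0 0 -190 0 0 0 82'; python3 -c "
from h import *
st();shot('scene','s22',(90,160,330,340),3.3);shot('side','d22',(140,90,320,250),4);shot('wrist','w22')"
```

```text
clock: 51.4
tcp_pos: [0.549, 0.0902, 0.2935]
orientation: [3.141, -0.002, 0.001]
contact_force: [0.8, -0.3, -0.6]
grip_width: 0.0819
t 51.4 tcp [549.   90.2 293.5] yaw -0.1 tilt 0.04 w 81.9 F [ 0.8 -0.3 -0.6] q [ 0.27  0.3  -0.67  1.73  0.2   1.18 -0.45]
```

View pics/s22.png

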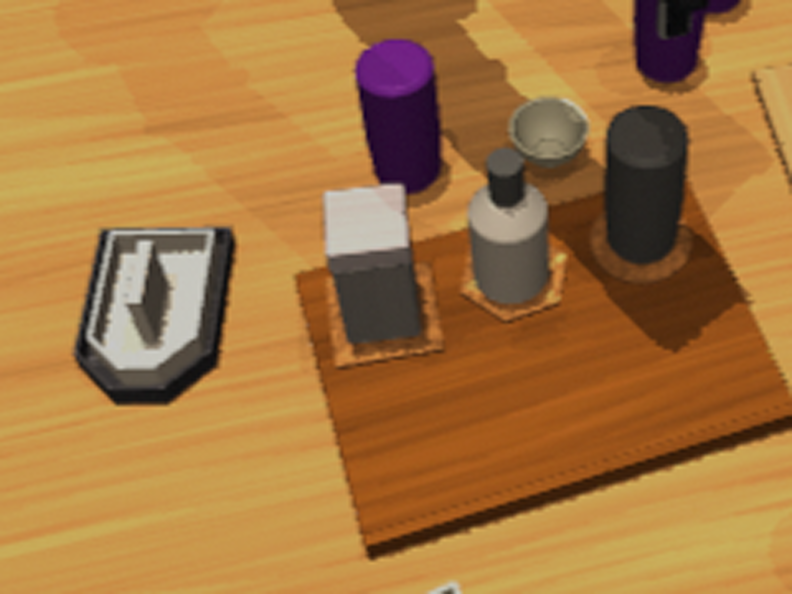

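View pics/d22.png

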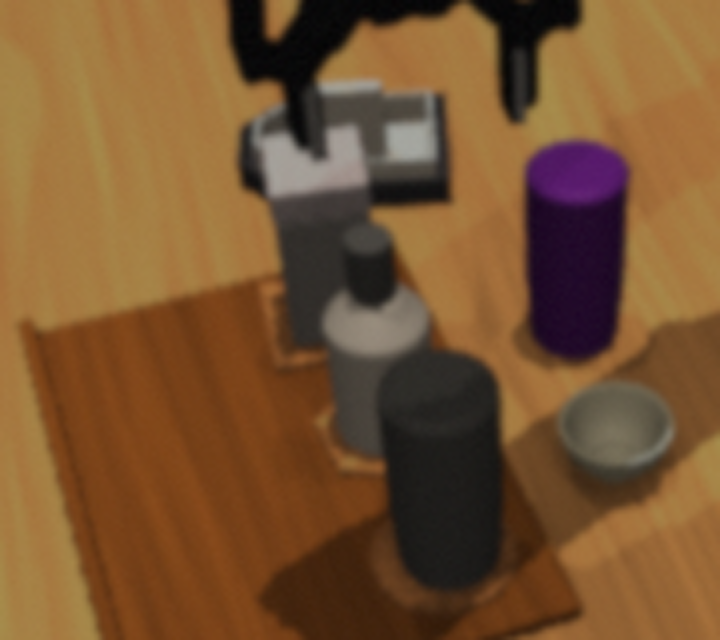

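View pics/w22.png

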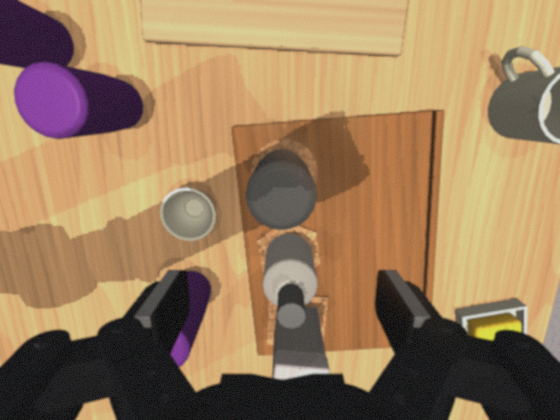

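```bash
python3 - <<'E'
from h import *
S=np.load("pics/s22.npz");D=np.load("pics/d22.npz");W=np.load("pics/w22.npz")
def s(n,g,L,z,o,k): P=np.array([px(g,o[0]+(u+.5)/k-.5,o[1]+(v+.5)/k-.5,z) for u,v in L])*1000;print(n,P.mean(0)[:2].round(1))
s('tin 568,-126',S,[(323,192),(404,184),(411,247),(329,257)],.140,(90,160),3.3)
s('tumb 549.5,91.5',S,[(606,136),(687,136),(647,107),(647,165)],.149,(90,160),3.3)
s('cap 556,-17',S,[(487,163),(525,163),(506,150),(506,178)],.161,(90,160),3.3)
s('tumb d',D,[(379,395),(498,395),(438,351),(438,437)],.149,(140,90),4)
s('cap d',D,[(343,242),(393,242),(367,224),(367,263)],.161,(140,90),4)
s('tin d',D,[(260,137),(362,127),(369,183),(276,194)],.140,(140,90),4)
s('tumb w',W,[(246,193),(316,193),(281,228)],.149,(0,0),1)
s('cap w',W,[(291,315)],.161,(0,0),1)
st()
E
```

```text
tin 568,-126 [ 567.1 -125.4]
tumb 549.5,91.5 [547.8  92.1]
cap 556,-17 [557.5 -18.7]
tumb d [547.6  98.6]
cap d [556.8 -14.1]
tin d [ 563.8 -123.5]
tumb w [546.5  85.3]
cap w [555.9 -18.8]
t 51.55 tcp [548.1  89.9 291.8] yaw -0.1 tilt 0.17 w 81.9 F [ 0.4  0.  -0.1] q [ 0.27  0.3  -0.67  1.73  0.2   1.18 -0.45]
```

```bash
python3 -c "
from bench import workorder
print(workorder.hand_in())"
```

```text
the job is handed in; nothing more can be done
None
```

I handed the job in at about 51.6 s of the 149 s allowed. No verdict was reported.

I moved the tumbler, soap bottle and tin onto the plywood board, where all three stood released together. Then I turned the insert about 104° and lowered it into the drip tray. After that I put the tin, bottle and tumbler back on the square, six-sided and round pads.

**Insert:** measured from the wrist camera, it lies about 2 mm from the tray's centre. It touched down at the height expected for fully nested.

**Tin, bottle and tumbler:** the scene camera put each within about 2.5 mm of its pad's centre, upright and released. I saw no sign of the bowl or the look-alikes being touched.

**Cameras that disagreed:**
- **Side camera:** it put the tumbler about 7 mm and the tin about 5 mm off centre. It also read the tumbler's y about 9 mm higher than the scene camera did before anything moved, so I put most of this down to the camera.
- **Wrist camera:** it put the tumbler about 7 mm off, on the opposite side from the side camera. This was a rough reading of the rim.

Even the worst of these readings is inside the 15 mm limit.

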